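# Wipe the broken rack pieces off the sample deck

### The arm

A 6-joint arm with a two-finger parallel gripper is mounted at the origin on the work surface. World frame = base frame: x ahead of the robot, y to its left, z up, the work surface at z = 0. Lengths are in mm, angles in rad, forces in N, time in s.
With the tool pointing down it reaches from about 250 to 850 mm from the base axis. Payload 12.5 kg.
Tool frame: the origin (TCP) lies where the fingers leave the gripper's body, on its centre line; the fingertips stand 84 mm ahead of it and the grasp point (between the pads) lies 65 mm ahead of it; z points along the fingers, y is the direction in which the jaws open and shut (so a half turn about z gives the same grasp; the last joint's range is limited). The gripper opens to 93 mm and grips with 3 to 60 N. Pads are 15 mm wide; open, the fingers measure 128 mm over their backs; the gripper's body (75 mm by 188 mm) begins 65 mm behind the grasp point.
Start: joints at [-1.314, 0.351, 1.652, -0, 1.139, -0.085], TCP at [184.37, -518.163, 302.733] pointing down, gripper open.
Joint ranges: [-2.75, 2.75], [-0.79, 2.1], [0.01, 2.65], [-1.57, 4.71], [0.07, 3.14], [-2.87, 2.87]. Speed limits (rad/s): [2.22, 2.22, 2.79, 3.14, 3.14, 3.14].

### API

Orientations are given as a rotation vector (axis times angle).
In Python, from plant import * gives the robot as it stands. The module is installed in compiled form; this text tells all that it offers.
- The arm moves only by the tool send_rows, never from a script. Its argument "deltas" is a list of rows, each an object with "hand": the opening, from 0 (shut) to 1 (fully open); "offset": the shift along the tool's x, y, z in m, a list of three; "turn": the turn about the tool's z in rad. In form: [{"hand": hand, "offset": [x, y, z], "turn": turn}, ...]. A call has 1 to 10 rows; each row is the pose to reach, as a shift and turn from the pose commanded when the call began, along the tool's axes at that moment; what a row does not reach only later rows make up. A row lasts 1/12 s, in which the tool goes at most 41.7 mm and 7.16 degrees, less where a joint would pass 70% of its speed; a pose out of reach is approached as far as the arm can. A call with a gripper value outside its range is refused whole. The fingers move at their own pace and stop on an object; the grip force is fixed at half the most. Time passes only in rows, so rows that repeat a pose let the fingers close. It gives the time, the measured TCP pose, the force and the opening at its end, in the units of the state.
- observe(): the state, without advancing time (a new reading comes with each control period).
- camera(name): name is "side" or "top"; returns a dict with "frame" (400x640x3 uint8, red, green, blue), "z_map" (400x640 float32, mm along the optical axis (not along the pixel's ray), 0 where there is no reading), "camera_matrix" (3x3 intrinsics, pixels), "eye" and "orientation" of the camera in the world. Camera axes: x right, y up, looking along -z (the intrinsics and any distortion apply to the point x, -y, -z); pixel columns grow to the right and rows downward; lengths in mm; the calibration is good to about 2 mm. A picture is of the moment at which its call begins.
- close_job(): hands the job in, once; it reports no verdict.
The state is a dict: "clock": time; "q": joint angles; "dq": joint speeds; "tau": joint torques, N m; "eef_pos": TCP position; "orientation": TCP orientation; "wrist_force": force on the tool from outside, world axes, zero at the start; "wrist_torque": the same for the moment, N m; "gripper_width": finger opening in mm.
Only numpy, scipy, OpenCV 4.12 (cv2) and the standard library are available. Lean on these libraries where they do the work, as an engineer would, in place of code of your own. Each camera call takes 0.05 s, during which the arm holds its last target.

### The job

Three broken-off pieces of a black tube rack lie loose on the raised steel deck, under the low wire shelf. Take the scraper by its leaning handle, wipe all three pieces with it off the near end of the deck into the open grey discard tray that stands against that end, then stand the scraper back in its shallow metal dish and let go. Do not touch the pieces with the gripper, do not bump the wire shelf, and leave the other things on the table where they are.

Things in the scene. Friction and masses are not known exactly. Their poses are not given: they have to be found in the camera images.
- deck: Raised grey deck with a steel top, fixed: 180 mm along its x, 290 mm along its y, so its ends are at y = +-145 mm; top face 60 mm above the table. Origin: centre of its underside, on the table; z up. Its y points away from the robot within 15 degrees, its x to the right (world -y). Two 14 mm posts on its right (x = +105, y = +-110 mm) carry the shelf.
- shelf: Wire shelf fixed over the deck, turned with it: level 8 mm steel bars, 250 mm along y, 205 mm along x, open on its left side and both ends. Origin: middle of its left bar, at (-100, 0, 239) mm in the deck's frame; it runs from there to +x, 175 mm above the deck's top: too low for a gripper pointing straight down on the scraper's handle; one tilted like the handle (35 degrees or more) stays beside it.
- tray: Open grey plastic discard tray, fixed, at the deck's near (-y) end, turned like the deck: 260 mm (own x) by 140 mm (own y), 50 mm high, walls and floor 4 mm. Origin: on the table, below its rim next to the deck; the tray runs from there to y = -140 mm and over x = -110 to +150 mm. The gap to the deck is 2 to 5 mm, its rim 10 mm lower than the deck's top.
- dish: Shallow aluminium parking dish, fixed, to the left of the deck: 210 mm (own x) by 110 mm (own y), 14 mm high outside, rim wall and floor 5 mm thick. Origin: centre of its underside. Its x points to the right (world -y) within 15 degrees.
- scraper: The scraper (180 g, mass varies): a white block 160 mm long (own x), 30 mm thick (own y), 32 mm high with a flat black rubber foot, and a grey handle rising over its -x end. Origin: centre of the block's underside; z up; the block reaches from x = -80 to +80 mm. It stands in the dish at the start, block along the dish's x within 9 degrees, handle end to the left.
- scraper_grip (a point): Grip point on the middle line of the scraper's handle, at (-99.4, 0, 79.1) mm in the scraper's frame, axes parallel to it. The handle is a straight bar 24 mm thick along the scraper's y (pinch these sides) and 20 mm deep. It leans back 35 degrees from vertical towards the scraper's -x, rising along (-0.574, 0, 0.819); it ends 35 mm beyond the grip point.
- chip_a_center (a point): Loose black plastic piece, 64 mm long, 26 mm wide with two teeth, 8 mm thick, 25 g, flat on the deck, its length within 15 degrees of the deck's x. The point is in the middle of its 64 by 16 mm bar, half-way up. The three pieces lie side by side in any order, their points within 57 mm of the deck's centre along y and at x = -10 to +40 mm in its frame.
- chip_b_center (a point): Loose black plastic piece, a cross 62 mm by 34 mm with 14 mm arms, 8 mm thick, 25 g; the point is on the middle of its 62 mm bar, half-way up.
- chip_c_center (a point): Loose black plastic piece, a rectangle 60 by 30 mm, 8 mm thick, 25 g; the point is its centre.
- rack: Bystander: grey rack with 18 capped tubes, 75 by 170 mm, 97 mm high, loose. Origin: centre of its underside.
- jar: Bystander: amber jar, 70 mm across, 85 mm high, loose. Origin: centre of its underside.
Mind the look-alikes: they are no part of the job. Leave any orange look-alike of the scraper alone.

How it is judged (in metres and radians):
On the way, in this order (a step that is already met when the one before it is completed fails the run):
1. the scraper's block is on the deck, under the shelf (x of scraper in the frame of deck between -0.05 and 0.05 m and y of scraper in the frame of deck between -0.14 and 0.14 m and height (world z) of scraper below 0.068 m), for 0.1 s.
2. all three pieces are in the discard tray (x of chip_a_center in the frame of tray between -0.11 and 0.15 m and y of chip_a_center in the frame of tray between -0.14 and 0 m and z of each of chip_a_center, chip_b_center, chip_c_center in the frame of tray below 0.048 m and height (world z) of each of chip_a_center, chip_b_center, chip_c_center above 0 m and x of chip_b_center in the frame of tray between -0.11 and 0.15 m and y of chip_b_center in the frame of tray between -0.14 and 0 m and x of chip_c_center in the frame of tray between -0.11 and 0.15 m and y of chip_c_center in the frame of tray between -0.14 and 0 m), for 0.2 s.
At the end, for the whole second after the job is handed in: All three pieces lie in the discard tray (points inside its outline, lower than 48 mm over the table); the scraper stands in its dish on its rubber foot (underside within 11 mm of the dish's, upright within 4.5 degrees, middle within 40 mm lengthwise and 55 mm sideways), at rest (all of step 2 and x of scraper in the frame of dish between -0.04 and 0.04 m and y of scraper in the frame of dish between -0.055 and 0.055 m and z of scraper in the frame of dish below 0.011 m and angle between scraper's own z axis and vertical below 0.08 rad and linear speed of scraper below 0.02 m/s and angular speed of scraper below 0.1 rad/s); the robot touches nothing.
It fails at once if the wire shelf is pushed with more than 4 N (contact force between shelf and anything else above 4 N).
It fails at once if the robot touches a loose piece (contact force between any of the fingers, the arm and chip_a above 0.5 N or contact force between any of the fingers, the arm and chip_b above 0.5 N or contact force between any of the fingers, the arm and chip_c above 0.5 N).
It fails at once if a bystander is moved by more than 20 mm (distance of any of rack, jar from where it was at the start of the episode above 0.02 m).
It also fails if it takes over 64 s, if anything falls off the work surface, if the arm or the gripper's body presses on something with over 40 N, if the wrist force passes 120 N, or if a joint passes its speed limit or range.

## Working session

There is one attempt and no reset: what is moved stays moved. The work goes in short steps, Python scripts to look and compute and a tool call to move; the robot and the scene stay as the last step left them, time stands still between calls to the robot, and variables do not carry over. Pictures are saved under pics/ and viewed, and the job is handed in when it is done.

Besides the shell and the picture viewer there is one more tool, called by a JSON object that holds its "fn" and its "kwargs". send_rows: Moves the arm, as the interface text tells. Its arguments: {"type":"object","properties":{"deltas":{"type":"array","items":{"type":"object","properties":{"hand":{"type":"number"},"offset":{"type":"array","items":{"type":"number"}},"turn":{"type":"number"}}}}},"required":["deltas"]}

```bash
mkdir -p pics
python3 - <<'E'
from plant import *
import cv2,numpy as np
s=observe();print(s)
for n in("side","top"):
    c=camera(n);print(n,c["camera_matrix"],c["eye"],c["orientation"],{k:v for k,v in c.items() if k not in("frame","z_map","camera_matrix","eye","orientation")})
    cv2.imwrite(f"pics/{n}0.png",c["frame"][:,:,::-1]);np.savez(f"{n}0.npz",**c)
E
```

```text
{'clock': 0.0, 'q': array([-1.31359618e+00,  3.51261867e-01,  1.65239487e+00, -4.90453718e-06,
        1.13910653e+00, -8.46049670e-02]), 'dq': array([-0.00023938,  0.00054892, -0.0001864 ,  0.00038745, -0.00029865,
       -0.00181704]), 'tau': array([-2.61165718e-03, -4.97326469e+01, -2.85253733e+01,  6.97921962e-02,
        2.57827027e-02, -9.13388089e-05]), 'eef_pos': array([ 184.31410334, -517.94695796,  302.19844338]), 'orientation': array([-3.09467545e+00, -5.34101292e-01,  1.65394335e-04]), 'wrist_force': array([-0.38846514, -0.17176868, -0.19415859]), 'wrist_torque': array([0.02337769, 0.03274264, 0.04088341]), 'gripper_width': 93.21942993599768}
side [[391.49276965   0.         319.68700256]
 [  0.         391.49276965 197.42781777]
 [  0.           0.           1.        ]] [ 340.3511637  -764.0648963   836.52136616] [ 0.9073359  -0.08124545 -0.14324688] {}
top [[515.53955103   0.         319.26687199]
 [  0.         515.53955103 199.87812307]
 [  0.           0.           1.        ]] [ 399.39678621   91.93369573 1852.19175287] [ 0.0335421  -0.03794845 -1.54331718] {}
```

View pics/side0.png

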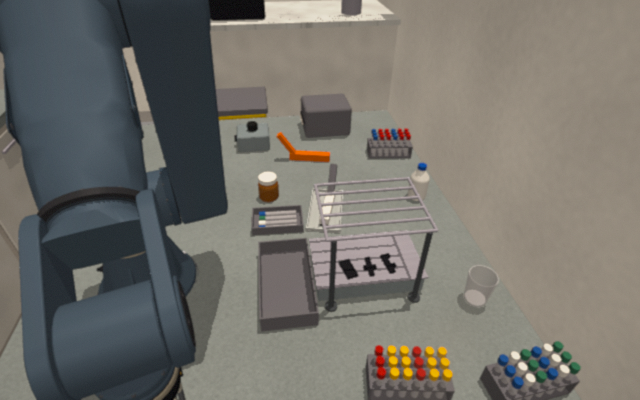

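View pics/top0.png

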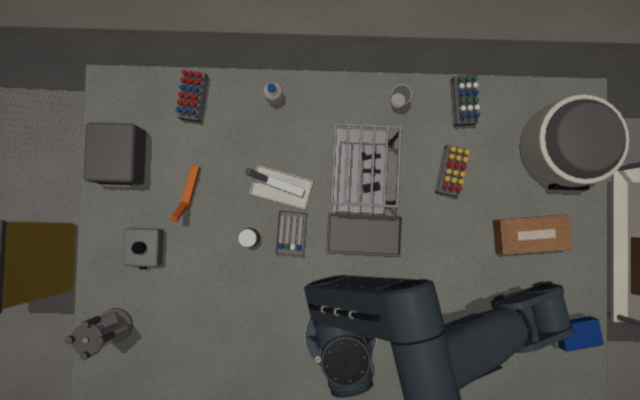

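The top view shows the dish and scraper at about (280,187), the deck and shelf at (366,170), the tray at (364,235), the jar at (249,238) and the pen tray at (291,233). The three chips are at about (370,155), (370,168) and (372,187).

```bash
cat > h.py <<'E'
import numpy as np,cv2
from scipy.spatial.transform import Rotation as R
def load(n):return dict(np.load(n))
def cloud(c):
    z=c["z_map"].astype(float);K=c["camera_matrix"]
    v,u=np.mgrid[0:z.shape[0],0:z.shape[1]]
    X=(u-K[0,2])/K[0,0]*z;Y=(v-K[1,2])/K[1,1]*z
    P=np.stack([X,-Y,-z],-1)
    W=P@R.from_rotvec(c["orientation"]).as_matrix().T+c["eye"]
    W[z==0]=np.nan
    return W
def proj(c,p):
    p=np.atleast_2d(p);q=(p-c["eye"])@R.from_rotvec(c["orientation"]).as_matrix()
    K=c["camera_matrix"];d=-q[:,2]
    return np.stack([K[0,0]*q[:,0]/d+K[0,2],-K[1,1]*q[:,1]/d+K[1,2]],-1)
E
python3 - <<'E'
from h import *
t=load("top0.npz");s=load("side0.npz")
f=t["frame"][100:270,225:475];cv2.imwrite("pics/topz.png",cv2.resize(f[:,:,::-1],None,fx=3.2,fy=3.2,interpolation=cv2.INTER_CUBIC))
f=s["frame"][120:340,225:475];cv2.imwrite("pics/sidez.png",cv2.resize(f[:,:,::-1],None,fx=2.7,fy=2.7,interpolation=cv2.INTER_CUBIC))
for c,pts in((t,[(370,155),(366,168),(372,187),(365,235),(252,172),(285,180),(260,195),(320,250),(366,205)]),(s,[(285,285),(350,270),(333,170),(310,225)])):
    W=cloud(c)
    for u,v in pts: print(u,v,W[v,u].round(1),c["frame"][v,u])
E
```

```text
370 155 [643.4 -85.1  58.7] [47 45 44]
366 168 [596.3 -71.3  68.1] [103  96  96]
372 187 [517.7 -75.3 245. ] [108 101 101]
365 235 [362.6 -79.2   3.2] [97 91 89]
252 172 [567.8 319.1 106.2] [56 52 51]
285 180 [551.9 212.8   5.9] [164 160 150]
260 195 [495.5 300.5   7.8] [162 157 149]
320 250 [304.6  80.4  -1. ] [105 105  98]
366 205 [461.1 -58.2 240.6] [122 115 115]
285 285 [364.8 -71.9   2.9] [115 108 106]
350 270 [ 533.6 -101.    66.6] [21 20 20]
333 170 [565.5 312.7 100. ] [101  94  93]
310 225 [464.6 155.2   4.6] [199 195 180]
```

View pics/topz.png

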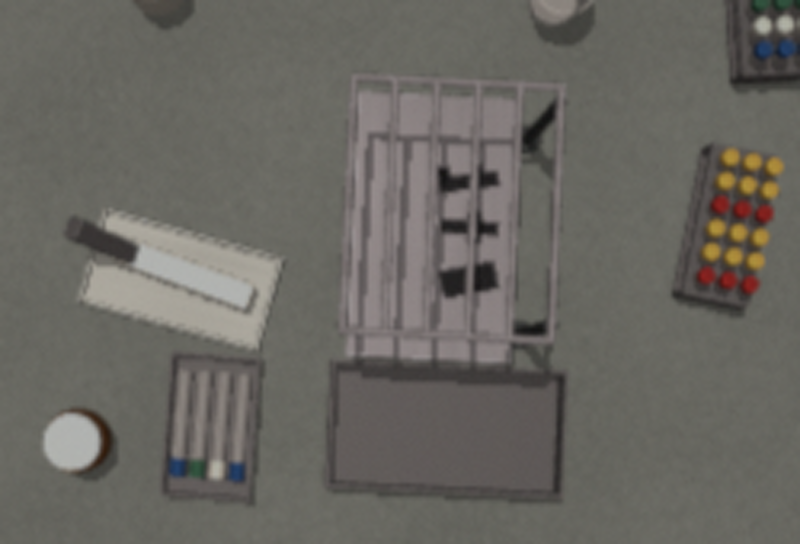

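View pics/sidez.png

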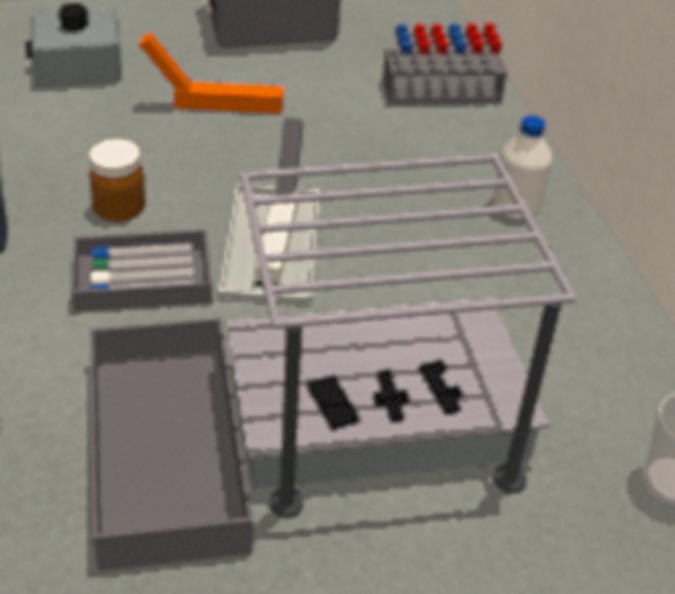

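```bash
cat > fit.py <<'E'
from h import *
def rect(P):
    (c,(w,h),a)=cv2.minAreaRect(P.astype(np.float32));b=cv2.boxPoints(((c),(w,h),a));return np.round(c,1),round(w,1),round(h,1),round(a,2)
def box(W,lo,hi):
    P=W.reshape(-1,3);P=P[~np.isnan(P[:,0])];return P[((P>lo)&(P<hi)).all(1)]
for n in("top0","side0"):
    c=load(n+".npz");W=cloud(c);F=c["frame"]
    print(n)
    P=box(W,[420,-220,53],[760,60,72]);print(" deck",len(P),rect(P[:,:2]),np.median(P[:,2]))
    P=box(W,[420,-220,225],[760,60,255]);print(" shelf",len(P),rect(P[:,:2]),np.median(P[:,2]))
    P=box(W,[280,-200,40],[445,60,58]);print(" tray rim",len(P),rect(P[:,:2]),np.median(P[:,2]))
    P=box(W,[420,110,9],[620,350,20]);print(" dishrim",len(P),rect(P[:,:2]),np.median(P[:,2]))
    P=box(W,[420,110,28],[620,330,45]);print(" block",len(P),rect(P[:,:2]),np.median(P[:,2]))
    P=box(W,[420,110,50],[620,380,150]);print(" handle",len(P),rect(P[:,:2]) if len(P)>3 else "",P[:,2].max(),P[P[:,2].argmax()])
    # chips
    m=(F.max(2)<55)&(W[...,2]>50)&(W[...,2]<80)&(W[...,0]>440)&(W[...,0]<740)&(W[...,1]>-200)&(W[...,1]<40)
    k,L,st,ce=cv2.connectedComponentsWithStats(m.astype(np.uint8))
    for i in range(1,k):
        if st[i,4]>4:print(" chip",st[i,4],W[L==i].mean(0).round(1),rect(W[L==i][:,:2]) )
E
python3 fit.py
```

```text
top0
 deck 3205 (array([581.1, -70.9]), 313.4, 258.1, 0.78) 60.893613308884596
 shelf 1540 (array([588.9, -56.5]), 215.8, 258.4, 88.66) 242.31567516581322
 tray rim 239 (array([372.6, -71.6]), 257.6, 145.1, 88.91) 50.0879926216287
 dishrim 481 (array([517.1, 227.6]), 230.4, 195.0, 89.54) 11.802567824539437
 block 361 (array([484.5, 218. ]), 193.0, 121.1, 70.94) 36.513979177947704
 handle 148 (array([553., 277.]), 133.8, 24.3, 71.6) 124.27028691568444 [576.093833   320.44454398 124.27028692]
 chip 7 [ 692.3 -156.    66.8] (array([ 692.1, -155.5]), 9.9, 2.8, 52.69)
 chip 41 [637.3 -68.6  66.4] (array([639. , -71.2]), 22.2, 28.5, 5.04)
 chip 21 [ 641.5 -108.3   67.6] (array([ 642.5, -108.7]), 15.1, 14.0, 83.46)
 chip 22 [ 588.1 -106.6   67.9] (array([ 590.3, -107.6]), 22.6, 17.6, 0.35)
 chip 21 [589.1 -72.3  66.1] (array([589.6, -73.4]), 8.3, 24.5, 2.2)
 chip 46 [ 533.2 -106.1   68. ] (array([ 533. , -107.3]), 25.0, 21.0, 1.68)
 chip 47 [527.8 -73.2  69.9] (array([528.3, -73. ]), 24.8, 21.5, 1.17)
side0
 deck 4718 (array([584. , -63.5]), 206.5, 294.5, 88.98) 59.693504987586834
 shelf 2397 (array([586. , -58.4]), 216.5, 258.1, 88.46) 240.98716437530868
 tray rim 473 (array([371.7, -71.5]), 259.2, 149.0, 88.8) 48.88315395189295
 dishrim 241 (array([500.7, 224.6]), 221.1, 156.4, 76.24) 13.193923346715906
 block 212 (array([495.4, 208.3]), 157.9, 146.0, 89.22) 35.805261764201646
 handle 155 (array([560.3, 303.1]), 54.8, 24.5, 73.8) 118.06634219250748 [566.63075202 321.88423894 118.06634219]
 chip 124 [638.4 -92.1  67.2] (array([640.7, -91.6]), 24.4, 64.6, 7.27)
 chip 107 [585.9 -97.3  67.2] (array([587.6, -95. ]), 55.7, 28.8, 69.57)
 chip 185 [529.1 -95.9  67.3] (array([528.6, -94.4]), 28.3, 59.1, 14.63)
 chip 35 [ 691.1 -166.8   65.9] (array([ 691.2, -167.1]), 4.8, 11.2, 72.1)
 chip 37 [ 472.5 -162.    64. ] (array([ 471.9, -161.6]), 5.4, 11.0, 63.2)
```

```bash
cat > fit2.py <<'E'
from h import *
from fit import box
from scipy.optimize import least_squares
t=load("top0.npz");s=load("side0.npz")
# handle: points 45<z<125 from both, color dark; fit line in 3D
for n,c in(("t",t),("s",s)):
    W=cloud(c);F=c["frame"].astype(int)
    m=(W[...,2]>45)&(W[...,2]<125)&(W[...,0]>480)&(W[...,0]<620)&(W[...,1]>230)&(W[...,1]<345)
    P=W[m]; F_=F[m]; k=F_.max(1)<115; P=P[k]
    d=np.linalg.svd(P-np.median(P,0))[2][0]; d*=np.sign(d[2]);print(n,len(P),P.mean(0).round(1),d.round(3),"az",np.degrees(np.arctan2(d[1],d[0])))
    l=cv2.fitLine(P[:,:2].astype(np.float32),cv2.DIST_HUBER,0,.01,.01).ravel();print("  az2D",np.degrees(np.arctan2(l[1],l[0])),l[2:])
    m=(W[...,2]>30)&(W[...,2]<44)&(W[...,0]>420)&(W[...,0]<620)&(W[...,1]>110)&(W[...,1]<320)&(F.min(2)>172)
    k,L,st,ce=cv2.connectedComponentsWithStats(m.astype(np.uint8));i=1+st[1:,4].argmax();P=W[L==i]
    print("  block",len(P),P.mean(0).round(1),cv2.minAreaRect(P[:,:2].astype(np.float32)))
# dark handle pixel colors
c=t;W=cloud(c);f=c["frame"]
print(f[165:205:3,250:316:4].max(-1)); print(W[165:205:3,250:316:4,2].round())
E
python3 fit2.py | grep -v chip
```

```text
top0
 deck 3205 (array([581.1, -70.9]), 313.4, 258.1, 0.78) 60.893613308884596
 shelf 1540 (array([588.9, -56.5]), 215.8, 258.4, 88.66) 242.31567516581322
 tray rim 239 (array([372.6, -71.6]), 257.6, 145.1, 88.91) 50.0879926216287
 dishrim 481 (array([517.1, 227.6]), 230.4, 195.0, 89.54) 11.802567824539437
 block 361 (array([484.5, 218. ]), 193.0, 121.1, 70.94) 36.513979177947704
 handle 148 (array([553., 277.]), 133.8, 24.3, 71.6) 124.27028691568444 [576.093833   320.44454398 124.27028692]
side0
 deck 4718 (array([584. , -63.5]), 206.5, 294.5, 88.98) 59.693504987586834
 shelf 2397 (array([586. , -58.4]), 216.5, 258.1, 88.46) 240.98716437530868
 tray rim 473 (array([371.7, -71.5]), 259.2, 149.0, 88.8) 48.88315395189295
 dishrim 241 (array([500.7, 224.6]), 221.1, 156.4, 76.24) 13.193923346715906
 block 212 (array([495.4, 208.3]), 157.9, 146.0, 89.22) 35.805261764201646
 handle 155 (array([560.3, 303.1]), 54.8, 24.5, 73.8) 118.06634219250748 [566.63075202 321.88423894 118.06634219]
t 148 [563.3 310.2  90. ] [0.221 0.599 0.77 ] az 69.78342028718657
  az2D 69.58202 [563.23926 309.61313]

[... 1925 characters left out ...]
.  31.  38.  33.  41.  39.  43.  42.   4.   5.  17.
   10.   2.   6.]
 [ -4.  14.  -2.   7.   4.   9.  27.  41.  39.  50.  34.  47.  32.   2.
    3.   5.   7.]
 [ 16.  10.   9.   3.  -4.  13.  13.  13.  26.  33.  34.  33.  36.  31.
    4.  13.  -3.]
 [ 14.  -1.   9.   1.   6.  -3.  -4.   4.   8.  15.  42.  40.  34.  43.
    5.   1.  -1.]
 [  1.   3.  15.   5.   1.  -4.  -3.  -2.   7.  12.  -4.  -3.  20.  37.
    8.  -2.  -0.]
 [  2. -16.   4.   2.  12.  13.  10.   2.   7.  -1.   6.  11.   3.   8.
    1.  -2.  -7.]
 [  5.   9.  -2.   1.  -4.  -4.  -1.  14.   4.   6.   2.   4.   3.   6.
   15.  -4.   1.]
 [ -2.   3.  -4.   1.  -2.   4.  -1.  -4.  -1.  -2.  18.   6.  -7.   2.
   22.  -2.   6.]]
```

```bash
cat > fit3.py <<'E'
from h import *
from scipy.optimize import minimize
def hull(c,pts3,S=8):
    q=proj(c,pts3)*S; return cv2.convexHull(q.astype(np.float32)).astype(np.int32)
def soft(c,polys,roi,S=8):
    u0,v0,u1,v1=roi; m=np.zeros(((v1-v0)*S,(u1-u0)*S),np.uint8)
    for p in polys:
        q=(proj(c,p)+0.5-np.array([u0,v0]))*S
        cv2.fillConvexPoly(m,cv2.convexHull(q.astype(np.float32)).astype(np.int32),255)
    return cv2.resize(m,(u1-u0,v1-v0),interpolation=cv2.INTER_AREA)/255.
def boxp(x,y,z): return np.array([[a,b,c] for a in x for b in y for c in z],float)
def place(p,x,y,z,yaw):
    return p@R.from_euler("z",yaw).as_matrix().T+[x,y,z]
ax=np.array([-.574,0,.819]);pr=np.array([.819,0,.574])
def handle(a,b): return np.array([np.array([-99.4,0,79.1])+ax*t+pr*d+np.array([0,w,0]) for t in(a,b) for d in(-10,10) for w in(-12,12)])
def scr(pose): # x,y,z,yaw
    return place(boxp((-80,80),(-15,15),(0,32)),*pose),place(handle(-60,35),*pose)
E
cat > fs.py <<'E'
from fit3 import *
import sys
def fit_scr(t,s,z=5.,init=(530,210,np.radians(-108)),roit=(235,150,325,220),rois=(300,150,365,240)):
    dat=[]
    g=t["frame"].astype(float).max(2);u0,v0,u1,v1=roit;g=g[v0:v1,u0:u1]
    mh=np.clip((100-g)/43,0,1)
    def cost(p):
        B,H=scr((p[0],p[1],z,p[2]))
        b=soft(t,[B],roit);h=soft(t,[H],roit);hh=h
        # predicted: handle dark. block-only bright
        e=0
        w=cv2.dilate((np.maximum(h,b)>0).astype(np.uint8),np.ones((5,5)))
        e+=((mh-h)**2*cv2.dilate((h>0).astype(np.uint8),np.ones((7,7)))).sum()
        bb=np.clip((g-165)/13,0,1)*(1-h)
        e+=((bb-b*(1-h))**2*w).sum()
        return e
    best=None
    for d in(0,.06,-.06):
        r=minimize(cost,[init[0],init[1],init[2]+d],method="Nelder-Mead",options=dict(initial_simplex=np.array([[0,0,0],[12,0,0],[0,12,0],[0,0,.08]])+[init[0],init[1],init[2]+d],xatol=.05,fatol=.01))
        if best is None or r.fun<best.fun:best=r
    return best
if __name__=="__main__":
    t=load("top0.npz");s=load("side0.npz")
    r=fit_scr(t,s);print(r.x,np.degrees(r.x[2]),r.fun)
    p=(r.x[0],r.x[1],5,r.x[2])
    yaw=p[3];M=R.from_euler("z",yaw).as_matrix()
    print("grip",M@[-99.4,0,79.1]+[p[0],p[1],5])
    for c,n in((t,"t"),(s,"s")):
        k=3;roi=dict(t=(235,100,475,270),s=(225,130,475,330))[n]
        im=cv2.resize(c["frame"][roi[1]:roi[3],roi[0]:roi[2],::-1],None,fx=k,fy=k,interpolation=cv2.INTER_CUBIC)
        D=R.from_euler("z",np.radians(-91.3)).as_matrix()
        def P(q,col):
            q=(proj(c,q)+.5-[roi[0],roi[1]])*k;cv2.polylines(im,[q.astype(np.int32)],True,col,1)
        for q in scr(p):
            h=cv2.convexHull(((proj(c,q)+.5-[roi[0],roi[1]])*k).astype(np.float32)).astype(np.int32);cv2.polylines(im,[h],True,(0,0,255),1)
        do=np.array([587,-55,0])
        P(np.array([[-90,-145,60],[90,-145,60],[90,145,60],[-90,145,60]])@D.T+do,(0,255,0))
        P(np.array([[-104,-129,243],[109,-129,243],[109,129,243],[-104,129,243]])@D.T+do,(255,255,0))
        P(np.array([[-110,-148,50],[150,-148,50],[150,-288,50],[-110,-288,50]])@D.T+do,(255,0,255))
        dd=R.from_euler("z",np.radians(-105)).as_matrix()
        cv2.imwrite(f"pics/ov_{n}.png",im)
E
python3 fs.py
```

```text
[534.05575944 220.33518393  -1.85974134] -106.55532975879979 125.5163170932545
grip [562.3789079  315.61455873  84.1       ]
```

View pics/ov_t.png

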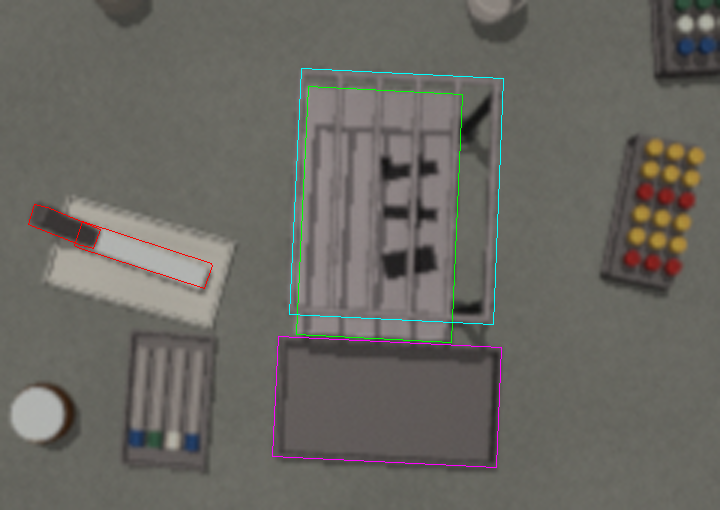

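View pics/ov_s.png

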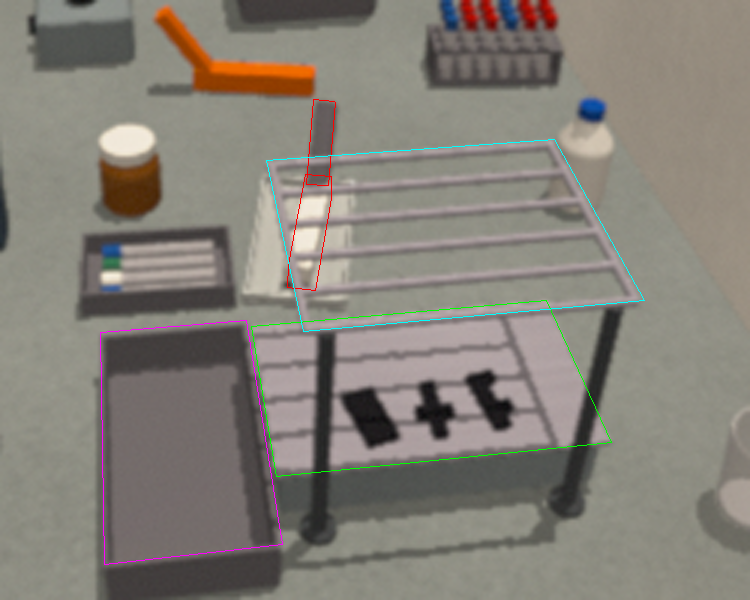

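The overlays sit on the scraper, shelf, deck and tray to within about 3 mm. In the top overlay the scraper runs from (30,205) to (212,288). Next I work out the approach.

```bash
cat > mv.py <<'E'
from h import *
from plant import *
def cur():
    s=observe();return s,np.array(s["eef_pos"]),R.from_rotvec(s["orientation"]).as_matrix()
def to(target_tcp,tool_y_az=None):
    s,p,M=cur()
    print("clock",round(s["clock"],2),"pos",p.round(1),"q",np.round(s["q"],3),"w",round(s["gripper_width"],1),"F",np.round(s["wrist_force"],1))
    print("offset m",(M.T@(np.array(target_tcp)-p)/1000).round(4))
    print("tool x,y,z",M.round(3).T.tolist())
    if tool_y_az is not None:
        a=np.degrees(np.arctan2(M[1,1],M[0,1]))
        for k in(0,180):
            d=(tool_y_az+k-a+180)%360-180
            print(" world turn deg",round(d,2)," tool turn rad",round(-np.radians(d),4))
E
python3 - <<'E'
from mv import *
yaw=np.radians(-106.56);M=R.from_euler("z",yaw).as_matrix()
g=M@np.array([-119,0,100.])+[534,220.3,5];print("pinch",g)
to(g+[0,0,65],np.degrees(yaw)+90)
E
```

```text
pinch [567.91729223 334.36409289 105.        ]
clock 0.1 pos [ 184.3 -518.   302.3] q [-1.314  0.351  1.652  0.     1.139 -0.085] w 93.3 F [-0.3 -0.2 -0.6]
offset m [ 0.6471 -0.6743  0.133 ]
tool x,y,z [[0.942, 0.335, 0.0], [0.335, -0.942, -0.001], [-0.0, 0.001, -1.0]]
 world turn deg 53.86  tool turn rad -0.94
 world turn deg -126.14  tool turn rad 2.2016
```

{"fn": "send_rows", "kwargs": {"deltas": [{"hand":1,"offset":[0,0,-0.04],"turn":0},{"hand":1,"offset":[0.02,-0.02,-0.08],"turn":-0.1},{"hand":1,"offset":[0.04,-0.04,-0.11],"turn":-0.2},{"hand":1,"offset":[0.065,-0.068,-0.12],"turn":-0.32},{"hand":1,"offset":[0.09,-0.095,-0.12],"turn":-0.44},{"hand":1,"offset":[0.115,-0.12,-0.12],"turn":-0.54},{"hand":1,"offset":[0.14,-0.146,-0.12],"turn":-0.64},{"hand":1,"offset":[0.165,-0.172,-0.12],"turn":-0.74},{"hand":1,"offset":[0.19,-0.198,-0.12],"turn":-0.84},{"hand":1,"offset":[0.215,-0.224,-0.12],"turn":-0.94}]}}

```text
clock: 0.93
eef_pos: [312.0, -233.3, 422.6]
orientation: [-2.514, -1.884, -0.0]
wrist_force: [0.4, -0.2, 0.1]
gripper_width: 93.2
```

Run:
```python
from mv import *
to([567.9,334.4,430],-16.56)
```

```text
clock 0.93 pos [ 312.  -233.3  422.6] q [-0.762 -0.069  1.844  0.     1.366 -0.477] w 93.2 F [ 0.4 -0.2  0.1]
offset m [ 0.6167  0.0863 -0.0073]
tool x,y,z [[0.281, 0.96, 0.0], [0.96, -0.281, -0.0], [-0.0, 0.0, -1.0]]
 world turn deg -0.27  tool turn rad 0.0046
 world turn deg 179.73  tool turn rad -3.137
```

{"fn": "send_rows", "kwargs": {"deltas": [{"hand":1,"offset":[0.04,0.0056,0],"turn":0},{"hand":1,"offset":[0.08,0.0112,0],"turn":0},{"hand":1,"offset":[0.12,0.0168,0],"turn":0},{"hand":1,"offset":[0.16,0.0224,0],"turn":0},{"hand":1,"offset":[0.2,0.028,0],"turn":0},{"hand":1,"offset":[0.24,0.0336,0],"turn":0},{"hand":1,"offset":[0.28,0.0392,0],"turn":0},{"hand":1,"offset":[0.32,0.0448,0],"turn":0},{"hand":1,"offset":[0.36,0.05,0],"turn":0},{"hand":1,"offset":[0.4,0.056,0],"turn":0}]}}

```text
clock: 1.77
eef_pos: [479.7, 134.6, 422.5]
orientation: [-2.518, -1.879, 0.0]
wrist_force: [0.5, -1.8, 0.7]
gripper_width: 93.2
```

{"fn": "send_rows", "kwargs": {"deltas": [{"hand":1,"offset":[0.04,0.0056,0],"turn":0},{"hand":1,"offset":[0.08,0.0112,0],"turn":0},{"hand":1,"offset":[0.12,0.0168,0],"turn":0},{"hand":1,"offset":[0.16,0.0224,0],"turn":0},{"hand":1,"offset":[0.19,0.027,0],"turn":0},{"hand":1,"offset":[0.21,0.03,0.02],"turn":0.005},{"hand":1,"offset":[0.2167,0.0303,0.06],"turn":0.005},{"hand":1,"offset":[0.2167,0.0303,0.09],"turn":0.005},{"hand":1,"offset":[0.2167,0.0303,0.1],"turn":0.005},{"hand":1,"offset":[0.2167,0.0303,0.1],"turn":0.005}]}}

```text
clock: 2.6
eef_pos: [569.7, 331.1, 320.0]
orientation: [-2.522, -1.872, 0.008]
wrist_force: [0.2, 0.5, 1.0]
gripper_width: 93.2
```

Run:
```python
from mv import *
to([567.9,334.4,170],-16.56)
for n in("side","top"):
    c=camera(n);np.savez(f"{n}1.npz",**c)
    a,b=((200,60),(180,90))[n=="top"]
    cv2.imwrite(f"pics/{n}1.png",cv2.resize(c["frame"][b:b+190,a:a+250,::-1],None,fx=3,fy=3,interpolation=cv2.INTER_CUBIC))
```

```text
clock 2.6 pos [569.7 331.1 320. ] q [ 0.456  0.539  1.32  -0.     1.288  0.75 ] w 93.2 F [0.2 0.5 1. ]
offset m [ 0.0032 -0.0021  0.15  ]
tool x,y,z [[0.29, 0.957, -0.004], [0.957, -0.29, -0.004], [-0.005, -0.002, -1.0]]
 world turn deg 0.28  tool turn rad -0.005
 world turn deg -179.72  tool turn rad 3.1366
```

View pics/side1.png

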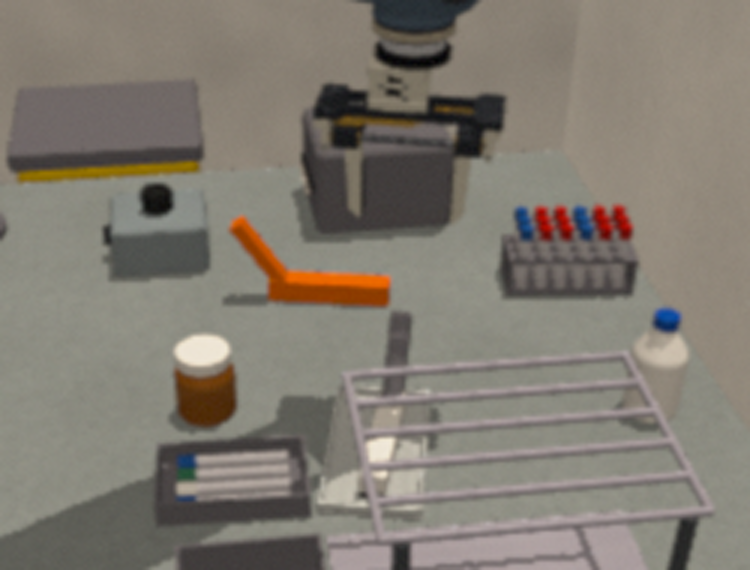

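View pics/top1.png

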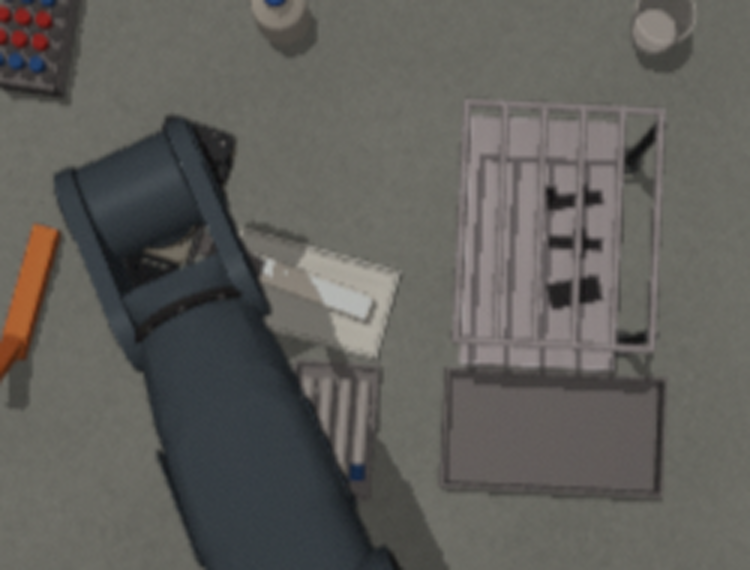

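{"fn": "send_rows", "kwargs": {"deltas": [{"hand":1,"offset":[0.003,-0.002,0.03],"turn":-0.005},{"hand":1,"offset":[0.003,-0.002,0.07],"turn":-0.005},{"hand":1,"offset":[0.003,-0.002,0.11],"turn":-0.005},{"hand":1,"offset":[0.003,-0.002,0.14],"turn":-0.005},{"hand":1,"offset":[0.003,-0.002,0.15],"turn":-0.005},{"hand":1,"offset":[0.003,-0.002,0.15],"turn":-0.005},{"hand":1,"offset":[0.003,-0.002,0.15],"turn":-0.005}]}}

```text
clock: 3.28
eef_pos: [570.4, 335.3, 175.4]
orientation: [2.518, 1.878, 0.005]
wrist_force: [-0.5, -0.2, 1.3]
gripper_width: 92.7
```

Run:
```python
from mv import *
to([567.9,334.4,170],-16.56)
for n in("side",):
    c=camera(n);np.savez(f"{n}2.npz",**c)
    cv2.imwrite(f"pics/{n}2.png",cv2.resize(c["frame"][110:230,270:400,::-1],None,fx=5,fy=5,interpolation=cv2.INTER_CUBIC))
```

```text
clock 3.28 pos [570.4 335.3 175.4] q [0.461 0.688 1.44  0.    1.01  0.75 ] w 92.7 F [-0.5 -0.2  1.3]
offset m [-0.0016 -0.0022  0.0054]
tool x,y,z [[0.285, 0.958, 0.002], [0.958, -0.285, 0.002], [0.003, 0.001, -1.0]]
 world turn deg 0.01  tool turn rad -0.0002
 world turn deg -179.99  tool turn rad 3.1414
```

View pics/side2.png

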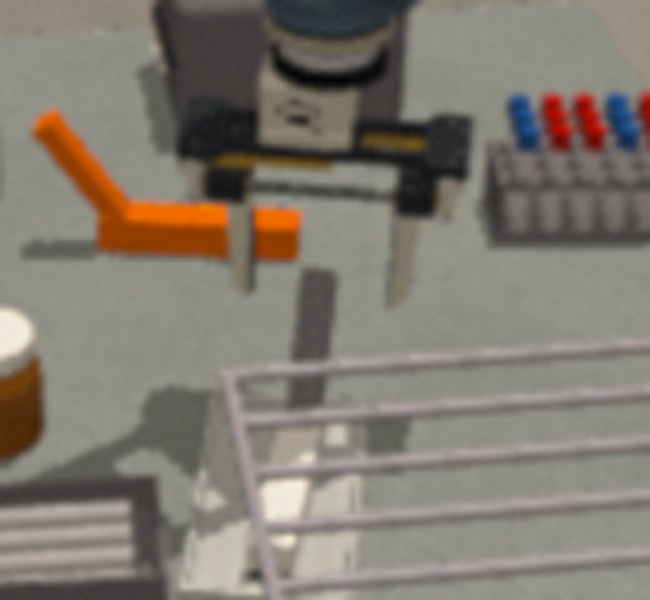

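Run:
```python
from h import *
c=load("side2.npz")
y=np.array([.958,-.285,0])
p=np.array([570.4,335.3,0])
for z in(91.4,110.4,175):
  for k in(-46-6,0,46+6):
    print(z,k,(proj(c,p+y*k+[0,0,z])[0]-[270,110]).round(1)*5)
W=cloud(c)
for u,v in((318,165),(351,167),(318,155),(333,168),(333,175),(334,185)): print(u,v,W[v-1:v+2,u-1:u+2].reshape(-1,3).mean(0).round(1))
t=load("top1.npz")
```

```text
91.4 -52 [240.5 285.5]
91.4 0 [315.5 291.5]
91.4 52 [391. 298.]
110.4 -52 [240.5 262.5]
110.4 0 [316.5 268.5]
110.4 52 [392.5 274.5]
175 -52 [241.5 180. ]
175 0 [319.5 186. ]
175 52 [398. 192.]
318 165 [518.7 340.9 106.3]
351 167 [640.9 363.3  71.9]
318 155 [518.6 342.2 145.3]
333 168 [566.3 318.  104.6]
333 175 [564.2 303.6  85.9]
334 185 [nan nan nan]
```

{"fn": "send_rows", "kwargs": {"deltas": [{"hand":1,"offset":[-0.003,-0.002,0.004],"turn":0},{"hand":1,"offset":[-0.003,-0.002,0.006],"turn":0},{"hand":1,"offset":[-0.003,-0.002,0.006],"turn":0},{"hand":0,"offset":[-0.003,-0.002,0.006],"turn":0},{"hand":0,"offset":[-0.003,-0.002,0.006],"turn":0},{"hand":0,"offset":[-0.003,-0.002,0.006],"turn":0},{"hand":0,"offset":[-0.003,-0.002,0.006],"turn":0},{"hand":0,"offset":[-0.003,-0.002,0.006],"turn":0},{"hand":0,"offset":[-0.003,-0.002,0.006],"turn":0},{"hand":0,"offset":[-0.003,-0.002,0.006],"turn":0}]}}

```text
clock: 4.17
eef_pos: [566.5, 332.6, 166.7]
orientation: [-2.518, -1.878, 0.0]
wrist_force: [0.3, -0.3, -0.7]
gripper_width: 51.1
```

{"fn": "send_rows", "kwargs": {"deltas": [{"hand":0,"offset":[0,0,0],"turn":0},{"hand":0,"offset":[0,0,0],"turn":0},{"hand":0,"offset":[0,0,0],"turn":0},{"hand":0,"offset":[0,0,0],"turn":0}]}}

```text
clock: 4.5
eef_pos: [566.6, 332.6, 166.8]
orientation: [2.518, 1.878, 0.0]
wrist_force: [2.1, -0.5, -1.1]
gripper_width: 24.5
```

Run:
```python
from mv import *
to([567.9,334.4,170],-16.56)
for n in("side",):
    c=camera(n);np.savez(f"{n}3.npz",**c)
    cv2.imwrite(f"pics/{n}3.png",cv2.resize(c["frame"][110:230,270:400,::-1],None,fx=5,fy=5,interpolation=cv2.INTER_CUBIC))
```

```text
clock 4.5 pos [566.6 332.6 166.8] q [ 0.46   0.692  1.457 -0.     0.992  0.749] w 24.5 F [ 2.1 -0.5 -1.1]
offset m [ 0.0021  0.0008 -0.0032]
tool x,y,z [[0.285, 0.959, 0.0], [0.959, -0.285, 0.0], [0.0, 0.0, -1.0]]
 world turn deg -0.0  tool turn rad 0.0
 world turn deg 180.0  tool turn rad -3.1416
```

View pics/side3.png

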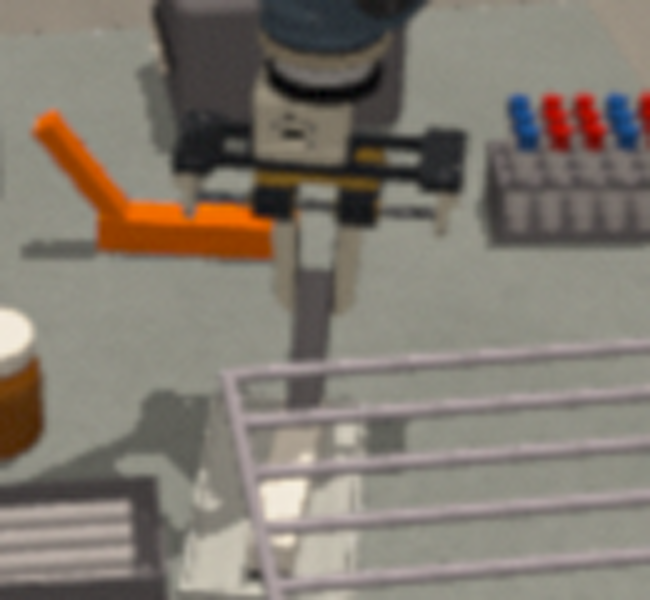

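{"fn": "send_rows", "kwargs": {"deltas": [{"hand":0,"offset":[0,0,-0.01],"turn":0},{"hand":0,"offset":[0,0,-0.03],"turn":0},{"hand":0,"offset":[0,0,-0.06],"turn":0},{"hand":0,"offset":[0,0,-0.09],"turn":0},{"hand":0,"offset":[0,0,-0.11],"turn":0},{"hand":0,"offset":[0,0,-0.12],"turn":0},{"hand":0,"offset":[0,0,-0.12],"turn":0}]}}

```text
clock: 5.13
eef_pos: [567.0, 332.9, 289.4]
orientation: [2.518, 1.878, 0.006]
wrist_force: [1.0, 0.2, -1.9]
gripper_width: 24.0
```

Run:
```python
from mv import *
o=np.array([586,-55.,0]);D=R.from_euler("z",np.radians(-91.3)).as_matrix()
to(D@[-60-117,108,0]+o+[0,0,285],-1.3)
for n in("side","top"):
    c=camera(n);np.savez(f"{n}4.npz",**c)
    cv2.imwrite(f"pics/{n}4.png",cv2.resize(c["frame"][80:230,230:400,::-1],None,fx=4,fy=4,interpolation=cv2.INTER_CUBIC))
```

```text
clock 5.13 pos [567.  332.9 289.4] q [0.46  0.558 1.364 0.    1.215 0.749] w 24.0 F [ 1.   0.2 -1.9]
offset m [-0.1672  0.1864  0.0045]
tool x,y,z [[0.285, 0.959, 0.003], [0.959, -0.285, 0.003], [0.004, 0.002, -1.0]]
 world turn deg 15.26  tool turn rad -0.2663
 world turn deg -164.74  tool turn rad 2.8753
```

View pics/side4.png

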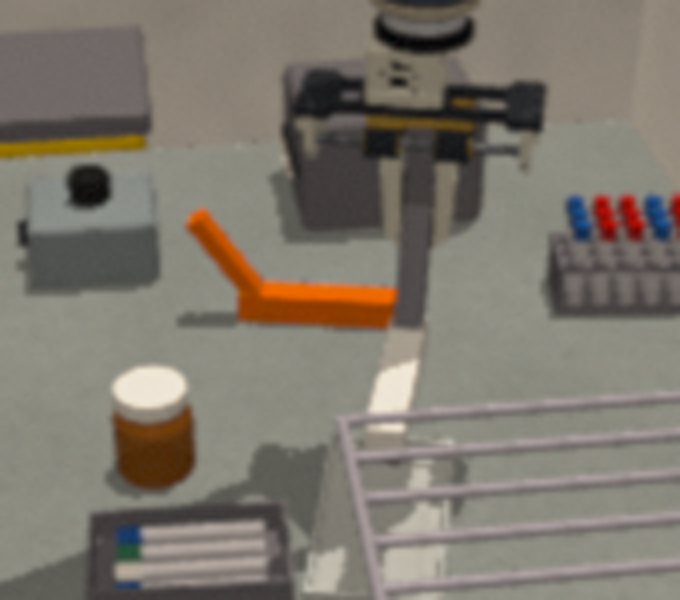

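View pics/top4.png

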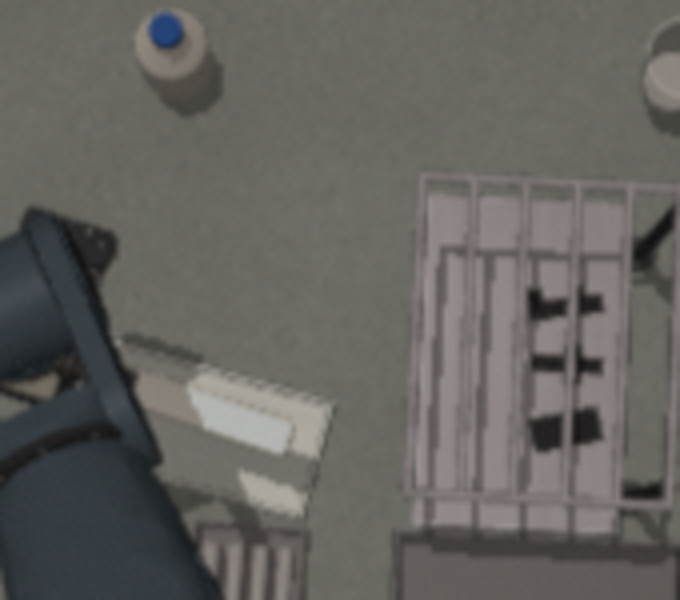

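```bash
cat > ov.py <<'E'
from fit3 import *
def tilted(pin_s,phi): # rotate scraper about its y thru pin (scraper frame), tip down by phi deg -> returns fn
    Rm=R.from_euler("y",np.radians(phi)).as_matrix()
    return lambda P:(P-pin_s)@Rm.T
def overlay(c,name,tcp,yaw,phi,pin=(-117,0,97),roi=(230,80,400,230),k=4,cols=None):
    im=cv2.resize(c["frame"][roi[1]:roi[3],roi[0]:roi[2],::-1],None,fx=k,fy=k,interpolation=cv2.INTER_CUBIC)
    for ph,col in zip(np.atleast_1d(phi),[(0,0,255),(0,255,0),(255,0,0),(0,255,255)]):
        f=tilted(np.array(pin,float),ph)
        for P in(boxp((-80,80),(-15,15),(0,32)),handle(-60,35)):
            w=f(P)@R.from_euler("z",np.radians(yaw)).as_matrix().T+np.array(tcp)-[0,0,65]
            h=cv2.convexHull(((proj(c,w)+.5-[roi[0],roi[1]])*k).astype(np.float32)).astype(np.int32);cv2.polylines(im,[h],True,col,1)
    cv2.imwrite(name,im)
E
python3 - <<'E'
from ov import *
overlay(load("side4.npz"),"pics/o4.png",[567,332.9,289.4],-106.56,[0,25,50])
overlay(load("top4.npz"),"pics/o4t.png",[567,332.9,289.4],-106.56,[0,25,50])
E
```

```text
(no output)
```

View pics/o4.png

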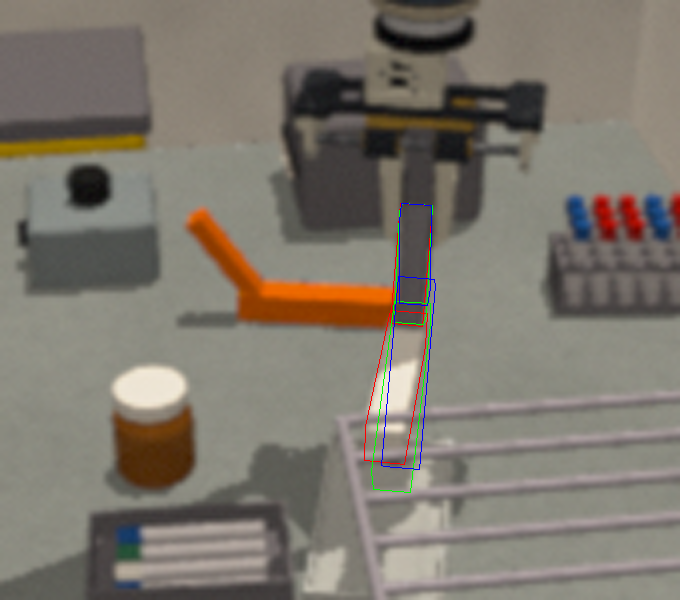

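View pics/o4t.png

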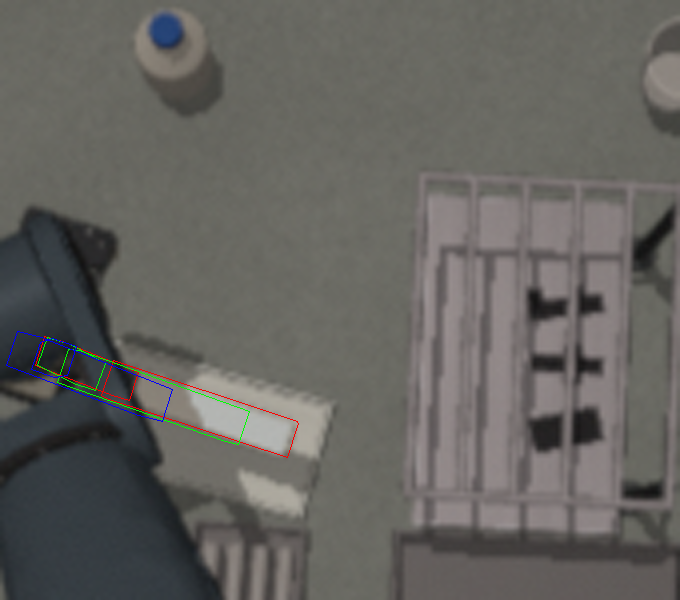

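The overlay with 0° tilt (red) follows the lifted scraper, with the block tip at about (295,440) in the top crop. So it didn't sag noticeably in the jaws. Next I move it beside the deck.

{"fn": "send_rows", "kwargs": {"deltas": [{"hand":0,"offset":[-0.01,0.02,0],"turn":-0.03},{"hand":0,"offset":[-0.025,0.05,0],"turn":-0.08},{"hand":0,"offset":[-0.045,0.08,0],"turn":-0.14},{"hand":0,"offset":[-0.07,0.11,0],"turn":-0.2},{"hand":0,"offset":[-0.095,0.14,0],"turn":-0.25},{"hand":0,"offset":[-0.12,0.165,0],"turn":-0.266},{"hand":0,"offset":[-0.145,0.18,0],"turn":-0.266},{"hand":0,"offset":[-0.16,0.185,0],"turn":-0.266},{"hand":0,"offset":[-0.167,0.186,0.01],"turn":-0.266},{"hand":0,"offset":[-0.167,0.186,0.015],"turn":-0.266}]}}

```text
clock: 6.07
eef_pos: [696.3, 118.7, 269.3]
orientation: [-2.247, -2.193, 0.004]
wrist_force: [-0.1, 0.9, -1.7]
gripper_width: 23.9
```

Run:
```python
from mv import *
from ov import overlay
o=np.array([586,-55.,0]);D=R.from_euler("z",np.radians(-91.3)).as_matrix()
s,p,M=cur();print("deck",(p-o)@D)
to(D@[-38-117,108,0]+o+[0,0,250],-1.3)
for n in("side","top"):
    c=camera(n);np.savez(f"{n}5.npz",**c)
    overlay(c,f"pics/{n}5.png",p,-91.3,[0],roi=(270,80,470,230) if n=="top" else (250,120,450,270))
```

```text
deck [-176.18902766  106.30698744  269.26202378]
clock 6.07 pos [696.3 118.7 269.3] q [0.103 0.671 1.222 0.    1.251 0.127] w 23.9 F [-0.1  0.9 -1.7]
offset m [-0.0212  0.0018  0.0193]
tool x,y,z [[0.024, 1.0, -0.0], [1.0, -0.024, -0.003], [-0.003, -0.0, -1.0]]
 world turn deg 0.1  tool turn rad -0.0017
 world turn deg -179.9  tool turn rad 3.1399
```

View pics/side5.png

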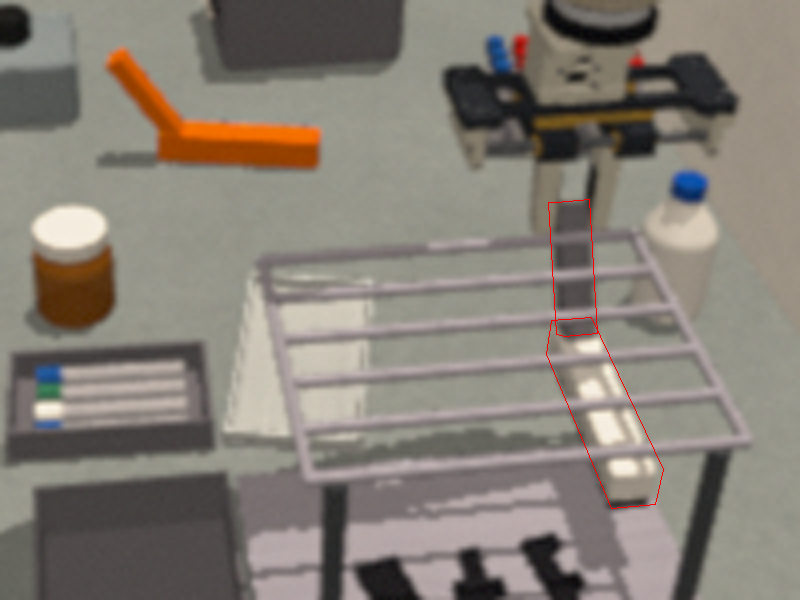

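View pics/top5.png

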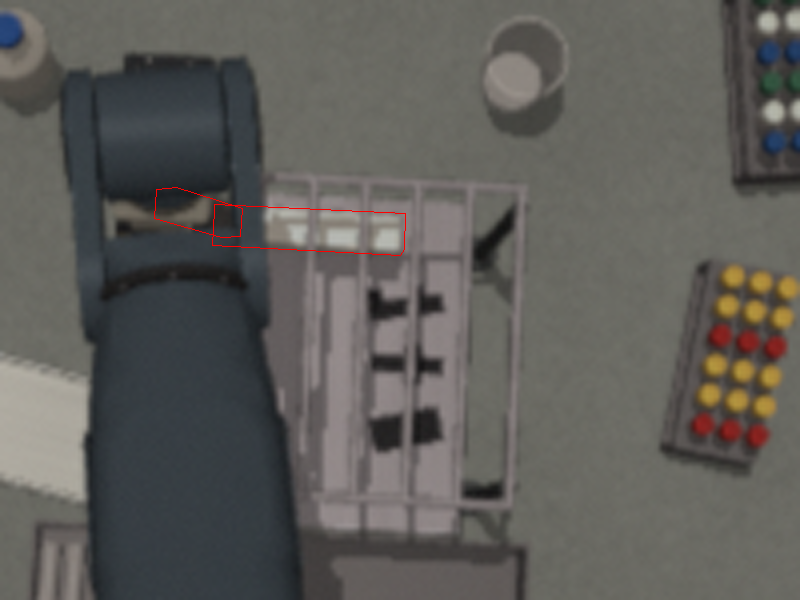

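Run:
```python
from h import *
c=load("side5.npz");W=cloud(c)
o=np.array([586,-55.,0]);D=R.from_euler("z",np.radians(-91.3)).as_matrix()
d=(W-o)@D
t=np.array([-176.2,106.3,269.3])
e=d-t
for z in range(-80,240,15):
    m=(e[...,2]>=z)&(e[...,2]<z+15)&(abs(e[...,1])<120)&(abs(e[...,0])<120)
    if m.sum()>3: print(z,m.sum(),np.percentile(e[m][:,0],[5,50,90,98]).round(),np.percentile(e[m][:,1],[2,98]).round())
m=(d[...,2]>225)&(d[...,2]<258)&(abs(d[...,0]+100)<15)&(abs(d[...,1])<125)
print("left bar x",np.median(d[m],0),m.sum())
```

```text
-80 57 [-4. 12. 27. 28.] [-26.  26.]
-65 113 [ 3. 10. 15. 20.] [-27.  26.]
-50 72 [-1.  9. 11. 13.] [-28.  27.]
-35 371 [  7.  79. 119. 120.] [-115.   24.]
-20 41 [-3.  9. 11. 12.] [-29.  28.]
-5 121 [-18.  30.  37.  39.] [-86.  84.]
10 345 [ 8. 31. 37. 38.] [-86.  82.]
25 346 [-16.  23.  36.  38.] [-93.  89.]
40 560 [-27.  16.  26.  35.] [-92.  92.]
55 125 [-9. 19. 22. 23.] [-40.  16.]
70 77 [-16.  28.  37.  38.] [-41.  13.]
85 238 [-21.  29.  37.  38.] [-40.  31.]
100 100 [ 6. 27. 32. 34.] [-32.  28.]
115 152 [ 4. 35. 41. 43.] [-39.  32.]
130 105 [ 9. 35. 41. 43.] [-39.  22.]
145 92 [57. 63. 66. 67.] [-30.  36.]
160 215 [58. 66. 69. 70.] [-62.  45.]
175 347 [60. 68. 73. 75.] [-99.  51.]
190 432 [59. 69. 75. 78.] [-117.   51.]
205 427 [59. 69. 75. 77.] [-115.   48.]
220 520 [-39.  67.  75.  78.] [-117.   37.]
235 596 [-44.  63.  75.  77.] [-115.   19.]
left bar x [-98.69205013  -1.70112244 240.74524615] 286
```

Side cloud: the gripper body's shelf-side face is 38 mm from the TCP axis, and the left bar's centre is at deck x of about −99. A TCP at deck x of about −147 therefore clears the bar by 6 mm. I move in and down with that.

{"fn": "send_rows", "kwargs": {"deltas": [{"hand":0,"offset":[-0.005,0.002,0.005],"turn":0},{"hand":0,"offset":[-0.012,0.002,0.015],"turn":0},{"hand":0,"offset":[-0.018,0.002,0.025],"turn":0},{"hand":0,"offset":[-0.022,0.002,0.03],"turn":0},{"hand":0,"offset":[-0.024,0.002,0.035],"turn":0},{"hand":0,"offset":[-0.024,0.002,0.038],"turn":0},{"hand":0,"offset":[-0.024,0.002,0.038],"turn":0}]}}

```text
clock: 6.75
eef_pos: [698.5, 95.4, 232.9]
orientation: [-2.247, -2.195, 0.001]
wrist_force: [-0.1, 0.1, -2.1]
gripper_width: 23.7
```

```bash
cat > st.py <<'E'
from mv import *
from ov import overlay
import sys
o=np.array([586,-55.,0]);D=R.from_euler("z",np.radians(-91.3)).as_matrix()
s,p,M=cur();print("deck",((p-o)@D).round(1),"cl",round(s["clock"],2),"F",np.round(s["wrist_force"],1),"T",np.round(s["wrist_torque"],2),"w",round(s["gripper_width"],1),"yaw y",np.degrees(np.arctan2(M[1,1],M[0,1])).round(2))
if len(sys.argv)>1:
  n=sys.argv[1]
  c=camera("side");np.savez(f"side{n}.npz",**c)
  overlay(c,f"pics/side{n}.png",p,-91.3,[0],roi=(240,120,440,270))
  d=(cloud(c)-o)@D
  e=d-(p-o)@D
  m=(e[...,2]>0)&(e[...,2]<25)&(abs(e[...,1])<100)&(abs(e[...,0])<60); 
  m2=(d[...,2]>225)&(d[...,2]<258)&(abs(d[...,0]+100)<12)&(abs(d[...,1])<10)
  print("body +x",np.percentile(e[m][:,0],[90,97]),"bar",np.median(d[m2],0))
E
python3 st.py 6
```

```text
deck [-152.9  109.   232.9] cl 6.75 F [-0.1  0.1 -2.1] T [ 0.11 -0.06 -0.02] w 23.7 yaw y -1.33
body +x [54.51575186 56.41524858] bar [-98.242303     0.58242877 239.94153006]
```

View pics/side6.png

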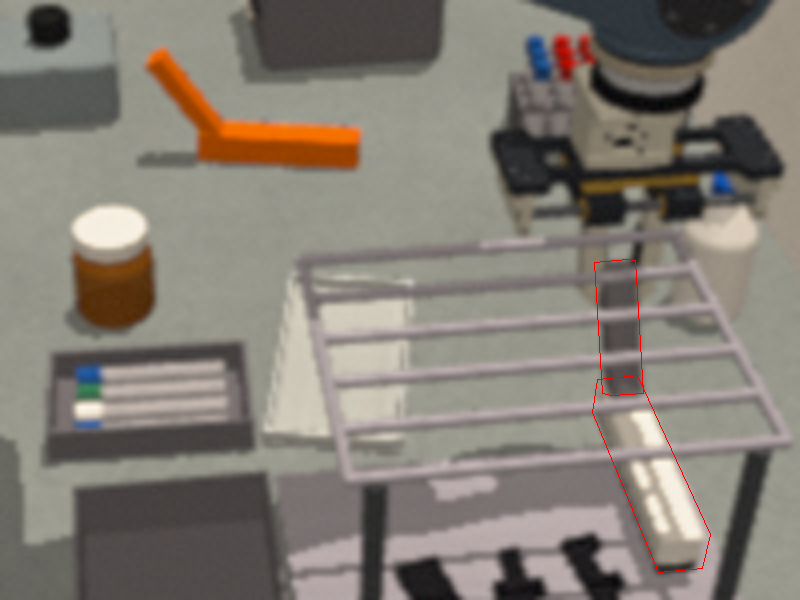

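{"fn": "send_rows", "kwargs": {"deltas": [{"hand":0,"offset":[-0.003,0,0.004],"turn":0},{"hand":0,"offset":[-0.005,0,0.008],"turn":0},{"hand":0,"offset":[-0.006,0,0.01],"turn":0},{"hand":0,"offset":[-0.006,0,0.012],"turn":0},{"hand":0,"offset":[-0.006,0,0.012],"turn":0},{"hand":0,"offset":[-0.006,0,0.012],"turn":0}]}}

```text
clock: 7.3
eef_pos: [698.5, 89.4, 221.8]
orientation: [2.247, 2.196, -0.001]
wrist_force: [-0.2, -1.1, 0.2]
gripper_width: 23.6
```

```bash
python3 st.py 7
```

```text
deck [-146.9  109.2  221.8] cl 7.3 F [-0.2 -1.1  0.2] T [-0.41  0.06 -0.08] w 23.6 yaw y -1.32
body +x [48.52011914 50.97572385] bar [-9.87866192e+01 -1.23497061e-01  2.40402477e+02]
```

View pics/side7.png

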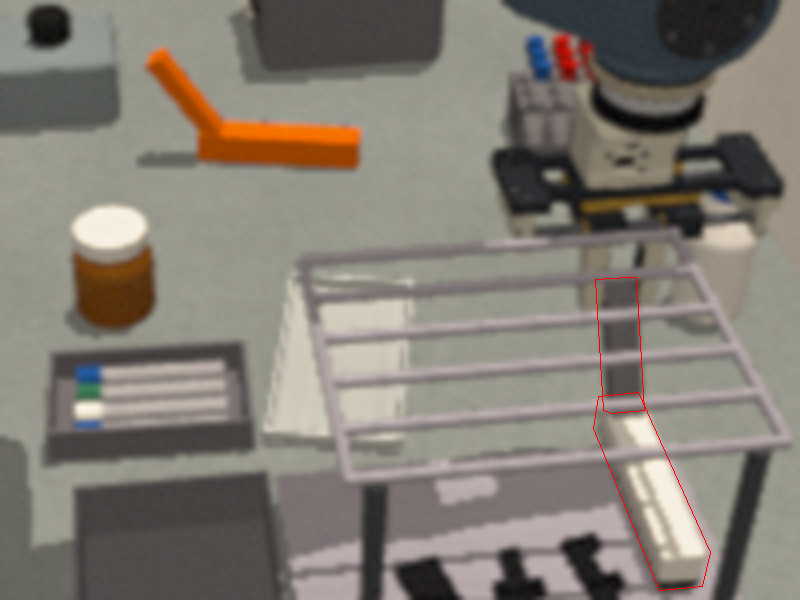

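{"fn": "send_rows", "kwargs": {"deltas": [{"hand":0,"offset":[0,-0.005,0.001],"turn":0},{"hand":0,"offset":[0,-0.01,0.0015],"turn":0},{"hand":0,"offset":[0,-0.016,0.0015],"turn":0},{"hand":0,"offset":[0,-0.022,0.0015],"turn":0},{"hand":0,"offset":[0,-0.028,0.0015],"turn":0},{"hand":0,"offset":[0,-0.034,0.0015],"turn":0},{"hand":0,"offset":[0,-0.04,0.0015],"turn":0},{"hand":0,"offset":[0,-0.046,0.0015],"turn":0},{"hand":0,"offset":[0,-0.05,0.0015],"turn":0}]}}

```text
clock: 8.1
eef_pos: [648.4, 90.7, 221.3]
orientation: [2.245, 2.195, 0.003]
wrist_force: [3.4, -0.1, 5.1]
gripper_width: 24.0
```

```bash
python3 st.py 8
```

```text
deck [-147.1   59.1  221.3] cl 8.1 F [ 3.4 -0.1  5.1] T [-0.34 -1.19  0.29] w 24.0 yaw y -1.29
body +x [49.61417688 51.32736133] bar [-9.90739292e+01 -2.98510492e-02  2.41553220e+02]
```

View pics/side8.png

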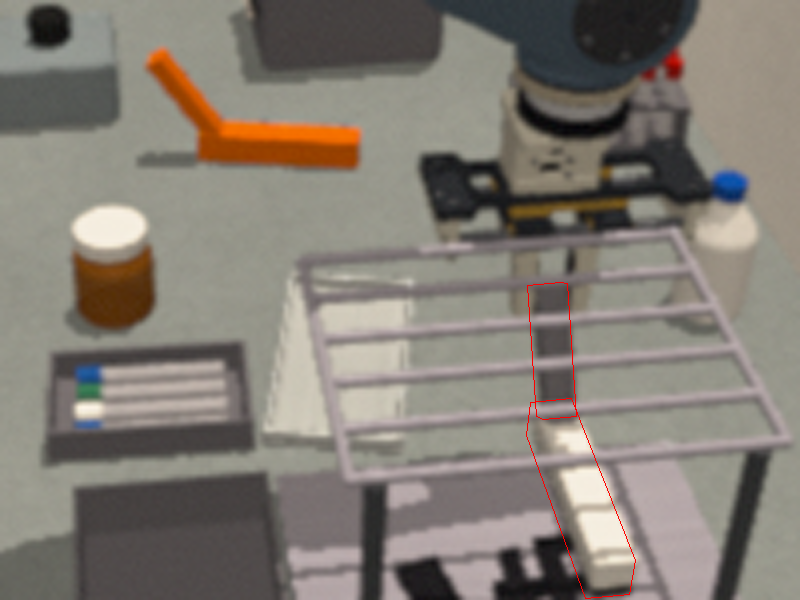

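{"fn": "send_rows", "kwargs": {"deltas": [{"hand":0,"offset":[0,-0.006,0],"turn":0},{"hand":0,"offset":[0,-0.012,0],"turn":0},{"hand":0,"offset":[0,-0.018,0],"turn":0},{"hand":0,"offset":[0,-0.024,0],"turn":0},{"hand":0,"offset":[0,-0.03,0],"turn":0},{"hand":0,"offset":[0,-0.036,0],"turn":0},{"hand":0,"offset":[0,-0.042,0],"turn":0},{"hand":0,"offset":[0,-0.048,0],"turn":0},{"hand":0,"offset":[0,-0.054,0],"turn":0},{"hand":0,"offset":[0,-0.06,0],"turn":0}]}}

```text
clock: 8.98
eef_pos: [588.7, 92.1, 221.2]
orientation: [2.245, 2.195, 0.004]
wrist_force: [4.4, -0.1, 4.9]
gripper_width: 23.6
```

```bash
sed -i 's/240,120,440,270/240,180,440,330/' st.py; python3 st.py 9
```

```text
deck [-147.1   -0.7  221.2] cl 8.98 F [ 4.4 -0.1  4.9] T [-0.33 -1.2   0.32] w 23.6 yaw y -1.29
body +x [49.75405342 51.03119909] bar [-99.79978318   0.50384223 240.47413978]
```

View pics/side9.png

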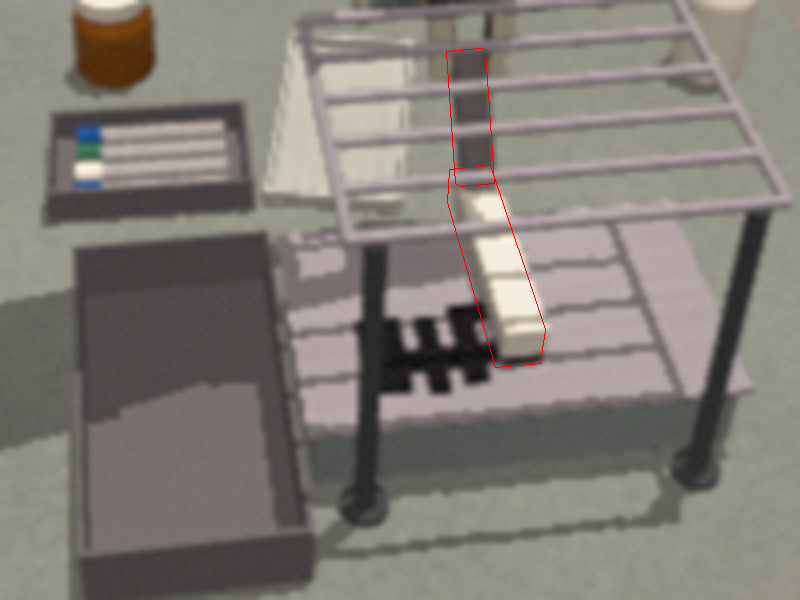

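The crop at (430,350) shows all three pieces lined up ahead of the block and staying square, so I continue.

{"fn": "send_rows", "kwargs": {"deltas": [{"hand":0,"offset":[0,-0.006,0],"turn":0},{"hand":0,"offset":[0,-0.012,0],"turn":0},{"hand":0,"offset":[0,-0.018,0],"turn":0},{"hand":0,"offset":[0,-0.024,0],"turn":0},{"hand":0,"offset":[0,-0.03,0],"turn":0},{"hand":0,"offset":[0,-0.036,0],"turn":0},{"hand":0,"offset":[0,-0.042,0],"turn":0},{"hand":0,"offset":[0,-0.048,0],"turn":0},{"hand":0,"offset":[0,-0.054,0],"turn":0},{"hand":0,"offset":[0,-0.06,0],"turn":0}]}}

```text
clock: 9.87
eef_pos: [528.6, 93.4, 221.1]
orientation: [2.245, 2.195, 0.004]
wrist_force: [5.6, -1.3, 5.5]
gripper_width: 24.0
```

```bash
python3 st.py 10
```

```text
deck [-147.1  -60.7  221.1] cl 9.87 F [ 5.6 -1.3  5.5] T [-0.37 -1.31  0.31] w 24.0 yaw y -1.29
body +x [49.64065293 51.28573218] bar [-9.94183581e+01  1.89210248e-02  2.40312064e+02]
```

View pics/side10.png

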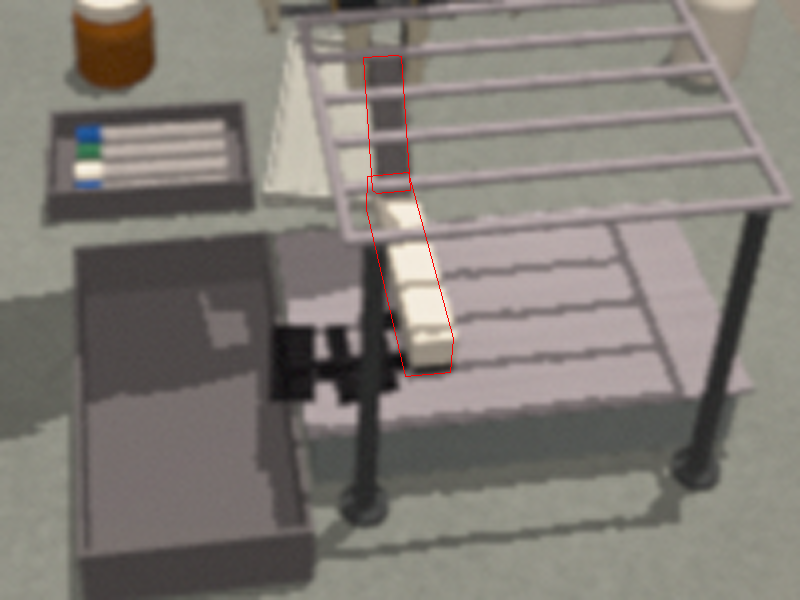

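{"fn": "send_rows", "kwargs": {"deltas": [{"hand":0,"offset":[0,-0.006,0],"turn":0},{"hand":0,"offset":[0,-0.012,0],"turn":0},{"hand":0,"offset":[0,-0.018,0],"turn":0},{"hand":0,"offset":[0,-0.024,0],"turn":0},{"hand":0,"offset":[0,-0.03,0],"turn":0},{"hand":0,"offset":[0,-0.036,0],"turn":0},{"hand":0,"offset":[0,-0.042,0],"turn":0},{"hand":0,"offset":[0,-0.048,0],"turn":0},{"hand":0,"offset":[0,-0.053,0],"turn":0},{"hand":0,"offset":[0,-0.056,0],"turn":0}]}}

```text
clock: 10.75
eef_pos: [472.5, 94.7, 221.0]
orientation: [2.245, 2.195, 0.003]
wrist_force: [4.5, -0.2, 5.7]
gripper_width: 23.8
```

```bash
python3 st.py 11
```

```text
deck [-147.1 -116.9  221. ] cl 10.75 F [ 4.5 -0.2  5.7] T [-0.44 -1.2   0.31] w 23.8 yaw y -1.29
body +x [49.25677814 50.81827619] bar [-99.44888885   0.53247718 240.97196726]
```

View pics/side11.png

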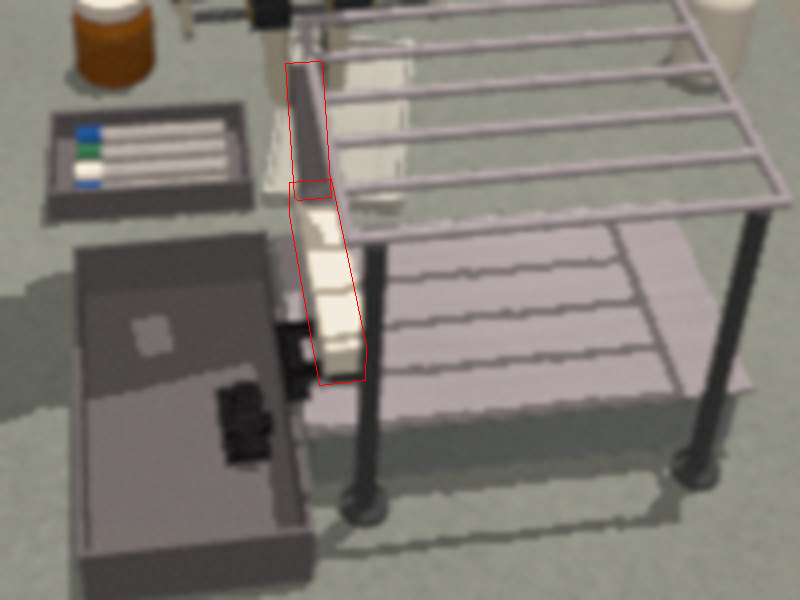

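{"fn": "send_rows", "kwargs": {"deltas": [{"hand":0,"offset":[0,-0.006,0],"turn":0},{"hand":0,"offset":[0,-0.012,0],"turn":0},{"hand":0,"offset":[0,-0.018,0],"turn":0},{"hand":0,"offset":[0,-0.022,0],"turn":0},{"hand":0,"offset":[0,-0.026,0],"turn":0},{"hand":0,"offset":[0,-0.028,0],"turn":0},{"hand":0,"offset":[0,-0.028,0],"turn":0},{"hand":0,"offset":[0,-0.028,0],"turn":0}]}}

```text
clock: 11.47
eef_pos: [444.5, 95.4, 220.9]
orientation: [2.246, 2.195, 0.002]
wrist_force: [2.1, 1.7, 6.3]
gripper_width: 24.0
```

```bash
python3 st.py 12
```

```text
deck [-147.2 -144.9  220.9] cl 11.47 F [2.1 1.7 6.3] T [-0.25 -0.73  0.07] w 24.0 yaw y -1.3
body +x [48.67025835 51.24281454] bar [-98.52525763   0.75820828 241.51359469]
```

View pics/side12.png

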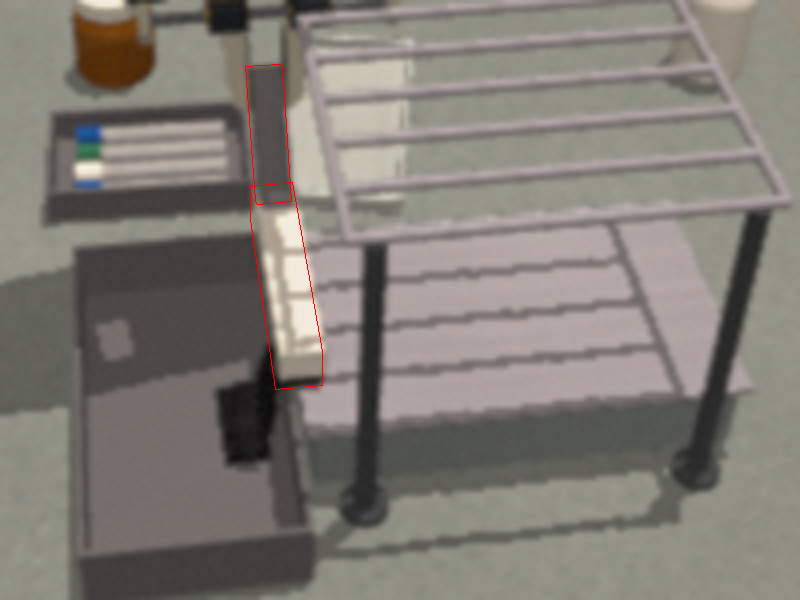

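{"fn": "send_rows", "kwargs": {"deltas": [{"hand":0,"offset":[0,-0.004,0],"turn":0},{"hand":0,"offset":[0,-0.008,-0.001],"turn":0},{"hand":0,"offset":[0,-0.012,-0.0015],"turn":0},{"hand":0,"offset":[0,-0.016,-0.0015],"turn":0},{"hand":0,"offset":[0,-0.02,-0.0015],"turn":0},{"hand":0,"offset":[0,-0.02,-0.0015],"turn":0}]}}

```text
clock: 12.02
eef_pos: [423.3, 95.8, 221.3]
orientation: [-2.246, -2.195, 0.002]
wrist_force: [-0.3, 0.0, -2.5]
gripper_width: 23.5
```

```bash
python3 st.py 13
python3 - <<'E'
from h import *
c=load("side13.npz");W=cloud(c);F=c["frame"]
o=np.array([586,-55.,0]);D=R.from_euler("z",np.radians(-91.3)).as_matrix();d=(W-o)@D
m=(F.max(2)<50)&(d[...,1]<-145)&(d[...,1]>-290)&(d[...,0]>-20)&(d[...,0]<110)
k,L,st,ce=cv2.connectedComponentsWithStats(m.astype(np.uint8))
for i in range(1,k):
    if st[i,4]>10: print(st[i],np.percentile(d[L==i],[2,50,98],axis=0).round(0).tolist())
E
```

```text
deck [-147.1 -166.1  221.3] cl 12.02 F [-0.3  0.  -2.5] T [ 0.12 -0.12  0.02] w 23.5 yaw y -1.32
body +x [47.86184501 50.12040427] bar [-9.91741115e+01  2.11921792e-01  2.40370175e+02]
[295 276  16  20 249] [[9.0, -193.0, 6.0], [46.0, -177.0, 19.0], [68.0, -159.0, 62.0]]
```

View pics/side13.png

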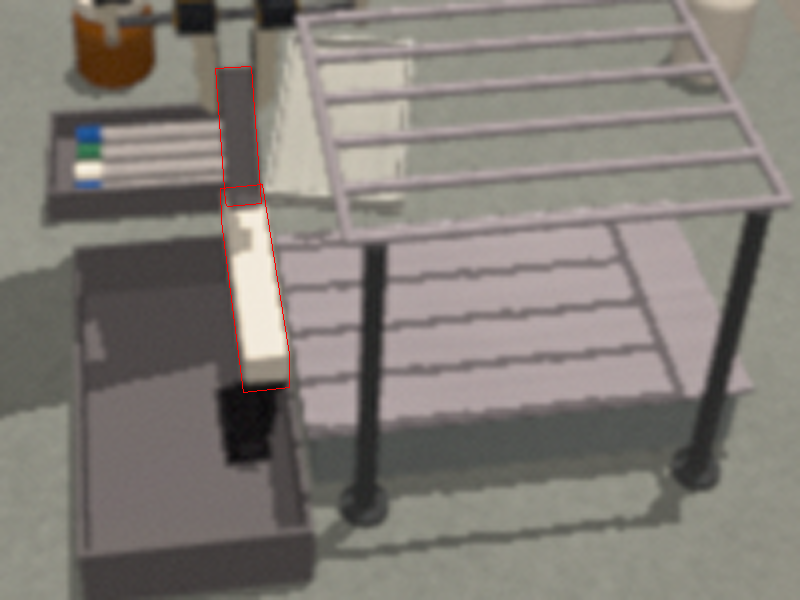

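{"fn": "send_rows", "kwargs": {"deltas": [{"hand":0,"offset":[0,-0.004,-0.015],"turn":0},{"hand":0,"offset":[0.01,-0.006,-0.035],"turn":0},{"hand":0,"offset":[0.03,-0.006,-0.055],"turn":0},{"hand":0,"offset":[0.06,-0.006,-0.065],"turn":0},{"hand":0,"offset":[0.09,-0.006,-0.07],"turn":0},{"hand":0,"offset":[0.12,-0.006,-0.07],"turn":0},{"hand":0,"offset":[0.15,-0.006,-0.07],"turn":0},{"hand":0,"offset":[0.17,-0.006,-0.07],"turn":0},{"hand":0,"offset":[0.18,-0.006,-0.07],"turn":0}]}}

```text
clock: 12.82
eef_pos: [422.5, 277.9, 291.5]
orientation: [-2.245, -2.197, 0.0]
wrist_force: [-0.2, -0.0, -2.0]
gripper_width: 24.2
```

```bash
python3 st.py 14
python3 - <<'E'
from mv import *
o=np.array([586,-55.,0]);D=R.from_euler("z",np.radians(-91.3)).as_matrix()
t=camera("top");np.savez("top14.npz",**t)
for c in(load("side14.npz"),t):
    W=cloud(c);F=c["frame"];d=(W-o)@D
    m=(F.max(2)<55)&(d[...,1]<-147)&(d[...,1]>-290)&(d[...,0]>-20)&(d[...,0]<110)
    k,L,st,ce=cv2.connectedComponentsWithStats(m.astype(np.uint8))
    for i in range(1,k):
        if st[i,4]>10: print(st[i],np.percentile(d[L==i],[2,50,98],axis=0).round(0).tolist())
c=load("side14.npz");a=cv2.resize(c["frame"][230:340,250:360,::-1],(520,520),interpolation=cv2.INTER_CUBIC)
cv2.imwrite("pics/a14.png",a)
cv2.imwrite("pics/b14.png",cv2.resize(t["frame"][90:290,180:440,::-1],None,fx=3,fy=2.9,interpolation=cv2.INTER_CUBIC))
E
```

```text
deck [-329.1 -171.   291.5] cl 12.82 F [-0.2 -0.  -2. ] T [ 0.11 -0.1  -0.03] w 24.2 yaw y -1.22
body +x [37.09443775 38.65598298] bar [-9.85343600e+01  2.29190071e-01  2.41129803e+02]
[295 266  16  30 310] [[-9.0, -193.0, 4.0], [37.0, -174.0, 19.0], [66.0, -152.0, 45.0]]
[354 215  23  13 211] [[-9.0, -193.0, 1.0], [27.0, -173.0, 20.0], [61.0, -154.0, 43.0]]
```

View pics/a14.png

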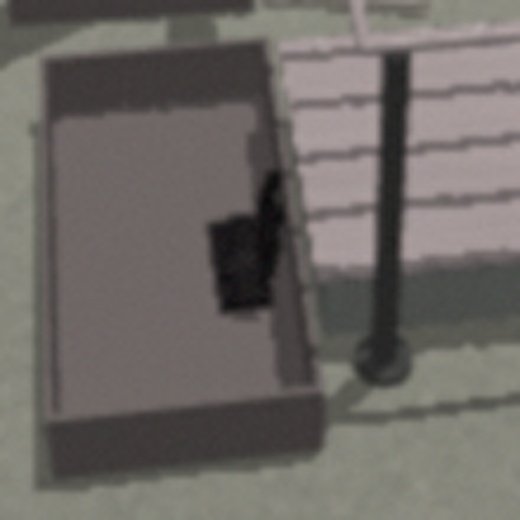

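View pics/b14.png

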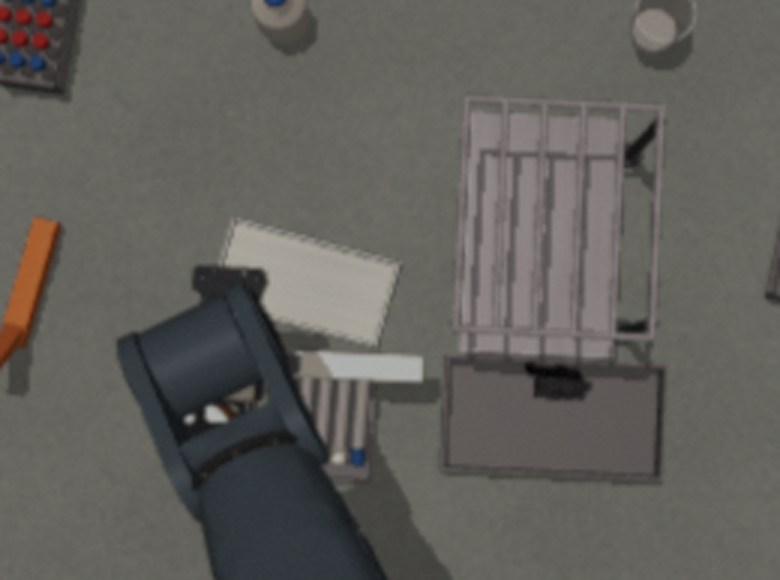

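The top crop shows an empty deck and all three pieces in the tray at (557,378). One leans on the inner wall, and its highest point is about 45 mm, below the rim. Next I check the dish centre for the return.

Run:
```python
from mv import *
c=load("top0.npz");c2=load("top14.npz")
def ray(c,u,v,z):
    K=c["camera_matrix"];d=R.from_rotvec(c["orientation"]).as_matrix()@[(u-K[0,2])/K[0,0],-(v-K[1,2])/K[1,1],-1]
    return c["eye"]+d*(z-c["eye"][2])/d[2]
# dish mask from top0 & top14
F=c2["frame"].astype(int)
P=[ray(c2,180+x/3-.5,90+y/2.9-.5,14) for x,y in((235,219),(400,262),(377,346))]
print(np.round(P,1), "centre",((P[0]+P[2])/2).round(1),"len",np.linalg.norm(P[1]-P[0]),np.linalg.norm(P[2]-P[1]))
a=P[1]-P[0];print("az",np.degrees(np.arctan2(a[1],a[0])))
cc=(P[0]+P[2])/2;u=a/np.linalg.norm(a);w=np.array([534,220.3,14])-cc
print("scraper in dish x,y",w@u,w@np.array([-u[1],u[0],0]))
to([566.6,332.6,290],-16.56)
```

```text
[[602.3 311.1  14. ]
 [554.5 112.8  14. ]
 [450.2 137.3  14. ]] centre [526.3 224.2  14. ] len 203.9130648913501 107.12659174761548
az -103.55805133833019
scraper in dish x,y 1.9668103915692776 8.403311640559812
clock 12.92 pos [422.6 276.6 291.4] q [0.487 0.283 1.778 0.    1.082 0.509] w 23.9 F [-0. -1. -2.]
offset m [0.059  0.1428 0.0013]
tool x,y,z [[0.021, 1.0, -0.0], [1.0, -0.021, -0.001], [-0.001, -0.0, -1.0]]
 world turn deg -15.34  tool turn rad 0.2677
 world turn deg 164.66  tool turn rad -2.8739
```

{"fn": "send_rows", "kwargs": {"deltas": [{"hand":0,"offset":[0.006,0.013,0],"turn":0.02},{"hand":0,"offset":[0.016,0.035,0],"turn":0.06},{"hand":0,"offset":[0.028,0.06,0],"turn":0.1},{"hand":0,"offset":[0.04,0.085,0],"turn":0.14},{"hand":0,"offset":[0.052,0.108,0],"turn":0.18},{"hand":0,"offset":[0.06,0.124,0.005],"turn":0.21},{"hand":0,"offset":[0.063,0.1306,0.025],"turn":0.216},{"hand":0,"offset":[0.063,0.1306,0.05],"turn":0.216},{"hand":0,"offset":[0.063,0.1306,0.07],"turn":0.216},{"hand":0,"offset":[0.063,0.1306,0.08],"turn":0.216}]}}

```text
clock: 13.75
eef_pos: [554.3, 333.8, 208.8]
orientation: [-2.471, -1.939, 0.007]
wrist_force: [-0.5, 0.3, -1.3]
gripper_width: 23.9
```

Run:
```python
from mv import *
from ov import overlay
to([554.5,336.6,167],-13.6)
s,p,M=cur()
for n in("side","top"):
    c=camera(n);np.savez(f"{n}15.npz",**c)
    overlay(c,f"pics/{n}15.png",p,-103.6,[0])
```

```text
clock 13.75 pos [554.3 333.8 208.8] q [ 0.47   0.626  1.461 -0.     1.059  0.711] w 23.9 F [-0.5  0.3 -1.3]
offset m [ 0.0029 -0.0003  0.0418]
tool x,y,z [[0.238, 0.971, -0.003], [0.971, -0.238, -0.003], [-0.004, -0.002, -1.0]]
 world turn deg 0.16  tool turn rad -0.0028
 world turn deg -179.84  tool turn rad 3.1388
```

View pics/side15.png

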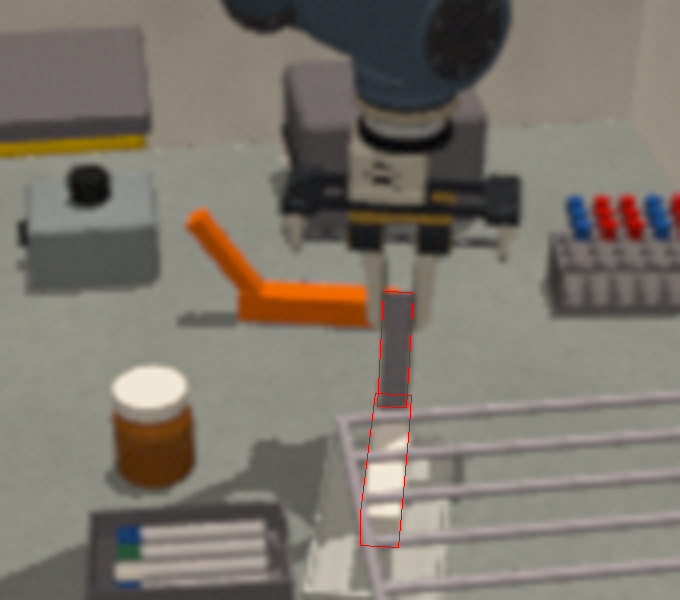

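View pics/top15.png

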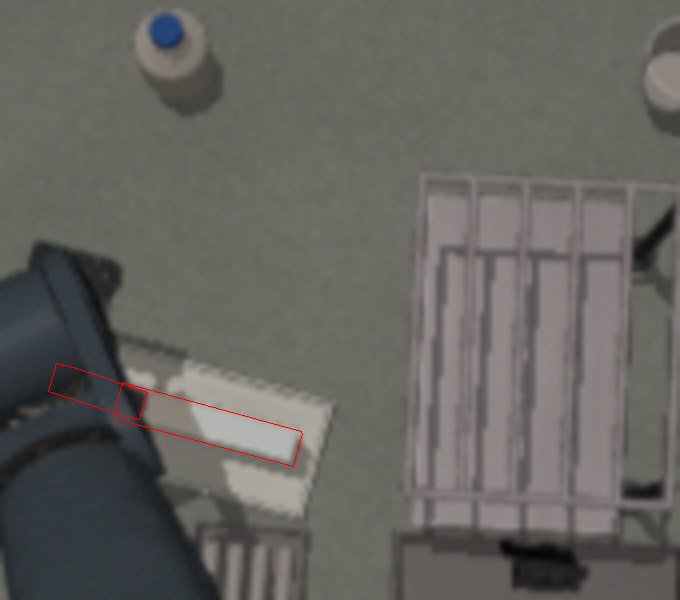

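The overlay matches the scraper above the dish, with the block tip at about (298,448) in the top crop. I lower it now.

{"fn": "send_rows", "kwargs": {"deltas": [{"hand":0,"offset":[0.002,0,0.01],"turn":0},{"hand":0,"offset":[0.002,0,0.02],"turn":0},{"hand":0,"offset":[0.002,0,0.028],"turn":0},{"hand":0,"offset":[0.002,0,0.034],"turn":0},{"hand":0,"offset":[0.002,0,0.038],"turn":0},{"hand":0,"offset":[0.002,0,0.04],"turn":0},{"hand":0,"offset":[0.002,0,0.04],"turn":0},{"hand":0,"offset":[0.002,0,0.04],"turn":0}]}}

```text
clock: 14.52
eef_pos: [555.3, 337.9, 171.9]
orientation: [2.47, 1.941, 0.0]
wrist_force: [0.8, 0.3, -2.7]
gripper_width: 23.8
```

Run:
```python
from mv import *
from ov import overlay
to([554.5,336.6,166.8],-13.6)
s,p,M=cur();print(s["wrist_torque"])
for n in("side","top"):
    c=camera(n);np.savez(f"{n}16.npz",**c)
    overlay(c,f"pics/{n}16.png",p,-103.6,[0])
```

```text
clock 14.52 pos [555.3 337.9 171.9] q [0.475 0.675 1.476 0.    0.991 0.714] w 23.8 F [ 0.8  0.3 -2.7]
offset m [-0.0014 -0.0005  0.0051]
tool x,y,z [[0.237, 0.972, 0.0], [0.972, -0.237, 0.0], [0.0, 0.0, -1.0]]
 world turn deg 0.09  tool turn rad -0.0016
 world turn deg -179.91  tool turn rad 3.14
[ 0.17252358 -0.083254    0.00052014]
```

View pics/side16.png

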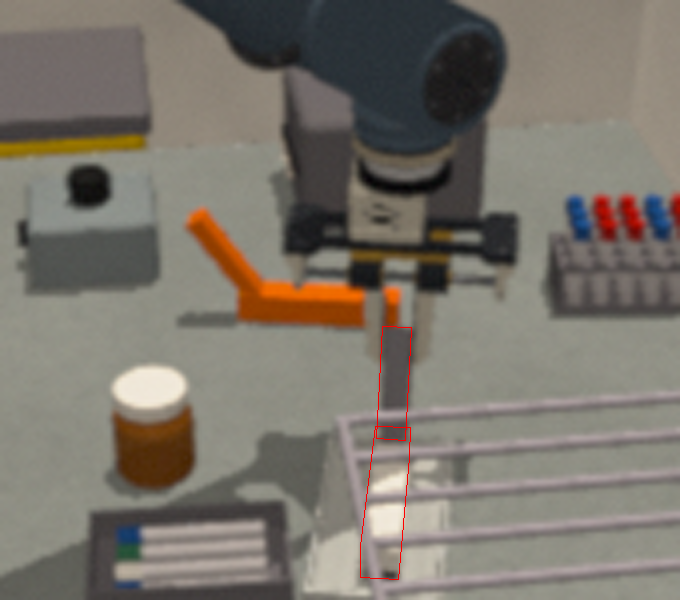

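Still about 5 mm above the dish floor. I go down until the force shows contact.

{"fn": "send_rows", "kwargs": {"deltas": [{"hand":0,"offset":[0,0,0.002],"turn":0},{"hand":0,"offset":[0,0,0.004],"turn":0},{"hand":0,"offset":[0,0,0.005],"turn":0},{"hand":0,"offset":[0,0,0.006],"turn":0},{"hand":0,"offset":[0,0,0.006],"turn":0},{"hand":0,"offset":[0,0,0.006],"turn":0}]}}

```text
clock: 15.12
eef_pos: [555.3, 338.0, 166.4]
orientation: [2.47, 1.941, 0.001]
wrist_force: [-2.7, 0.9, 4.5]
gripper_width: 23.9
```

{"fn": "send_rows", "kwargs": {"deltas": [{"hand":0,"offset":[0,0,0],"turn":0},{"hand":0.5,"offset":[0,0,0],"turn":0},{"hand":1,"offset":[0,0,0],"turn":0},{"hand":1,"offset":[0,0,0],"turn":0},{"hand":1,"offset":[0,0,0],"turn":0},{"hand":1,"offset":[0,0,0],"turn":0},{"hand":1,"offset":[0,0,0],"turn":0},{"hand":1,"offset":[0,0,0],"turn":0},{"hand":1,"offset":[0,0,0],"turn":0},{"hand":1,"offset":[0,0,0],"turn":0}]}}

```text
clock: 15.95
eef_pos: [555.2, 337.8, 165.7]
orientation: [2.47, 1.941, -0.0]
wrist_force: [-0.2, 0.0, 0.2]
gripper_width: 79.4
```

{"fn": "send_rows", "kwargs": {"deltas": [{"hand":1,"offset":[0,0,-0.02],"turn":0},{"hand":1,"offset":[0,0,-0.05],"turn":0},{"hand":1,"offset":[0,0,-0.09],"turn":0},{"hand":1,"offset":[0,0,-0.13],"turn":0},{"hand":1,"offset":[0.03,-0.02,-0.16],"turn":0},{"hand":1,"offset":[0.06,-0.05,-0.18],"turn":0},{"hand":1,"offset":[0.08,-0.08,-0.18],"turn":0},{"hand":1,"offset":[0.1,-0.1,-0.18],"turn":0},{"hand":1,"offset":[0.1,-0.1,-0.18],"turn":0}]}}

```text
clock: 16.7
eef_pos: [478.4, 462.8, 346.4]
orientation: [-2.465, -1.945, -0.002]
wrist_force: [-0.4, -0.2, -0.7]
gripper_width: 92.7
```

Run:
```python
from mv import *
from ov import overlay
import fs
s,p,M=cur();print(p,s["gripper_width"],s["clock"])
C={}
for n in("side","top"):
    c=camera(n);np.savez(f"{n}17.npz",**c);C[n]=c
    overlay(c,f"pics/{n}17.png",[555.3,338,166.8],-103.6,[0],roi=(230,100,430,250) if n=="top" else (230,130,430,280))
o=np.array([586,-55.,0]);D=R.from_euler("z",np.radians(-91.3)).as_matrix()
for c in C.values():
    W=cloud(c);F=c["frame"];d=(W-o)@D
    m=(F.max(2)<55)&(d[...,1]<-147)&(d[...,1]>-290)&(d[...,0]>-20)&(d[...,0]<110)
    print(m.sum(),np.percentile(d[m],[2,50,98],axis=0).round(0).tolist())
    m=(W[...,2]>30)&(W[...,2]<44)&(F.min(2)>172)&(W[...,1]>130)&(W[...,1]<320)&(W[...,0]>430)&(W[...,0]<600)
    P=W[m];A=np.c_[P[:,:2]-P[:,:2].mean(0),np.ones(len(P))];r=np.linalg.lstsq(A,P[:,2],rcond=None)[0];print("block top",len(P),r.round(3))
```

```text
[478.35101751 462.78792081 346.42315783] 92.7382583411877 16.7
314 [[-8.0, -194.0, 3.0], [37.0, -174.0, 19.0], [67.0, -152.0, 44.0]]
block top 128 [-1.8000e-02  8.0000e-03  3.6437e+01]
204 [[-9.0, -193.0, 0.0], [26.0, -173.0, 20.0], [61.0, -154.0, 46.0]]
block top 184 [ 7.0000e-03 -6.0000e-03  3.6854e+01]
```

View pics/side17.png

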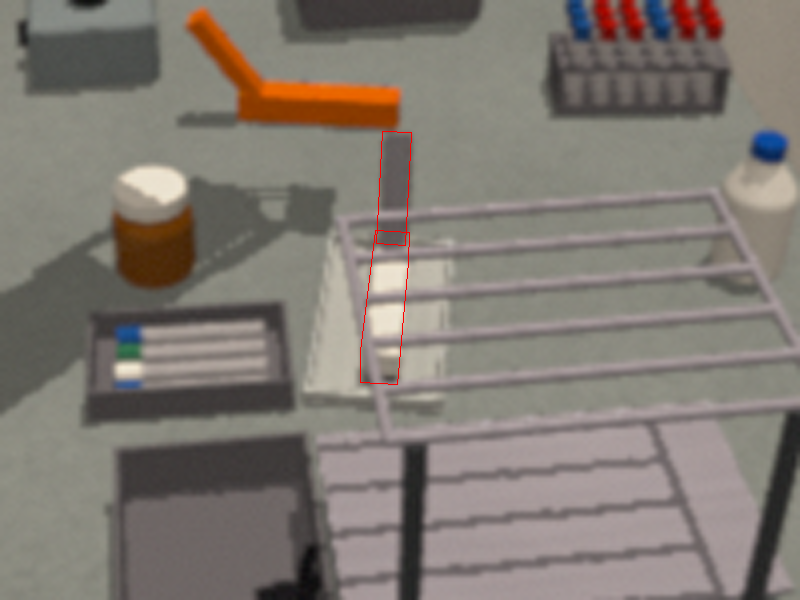

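View pics/top17.png

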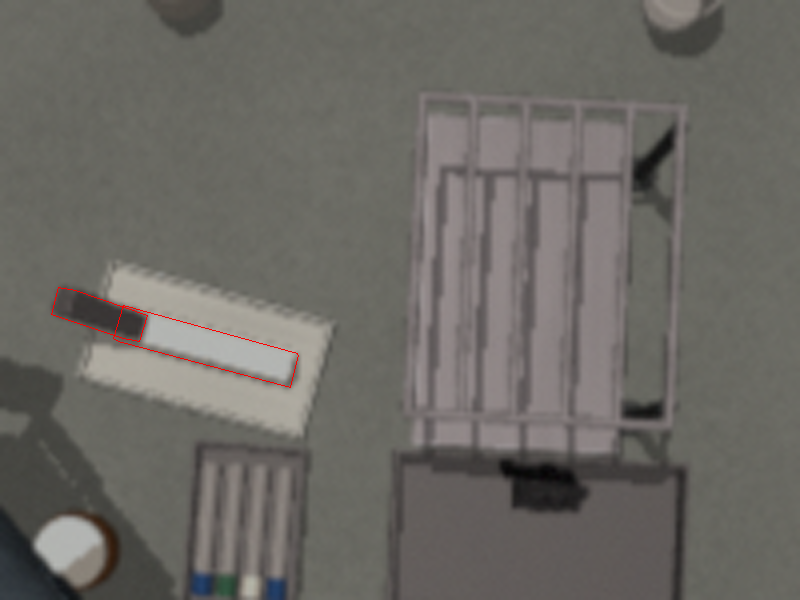

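```bash
python3 -c "
from plant import *
print(close_job())"
```

```text
the job is handed in; nothing more can be done
None
```

I wiped all three pieces off the deck into the tray in one stroke, stood the scraper back in its dish, and handed the job in at about 17 s. No verdict was given.

- **Method:** The moves allowed no tilt, so I gripped the handle near its top with the gripper pointing straight down. I kept the gripper body beside the shelf, about 6 mm from its left bar by measurement, and saw no sign of contact.
- **Pieces:** The deck is empty in both camera views. All three pieces show inside the tray, highest point about 45 mm. Two lie stacked and one leans on the inner wall next to the deck.
- **Scraper:** It stands flat in the dish, with its block top level at about 37 mm and its middle close to the dish centre. The gripper is open and well clear of it.
- **Other things:** In the last pictures, the jar and the orange look-alike were where they started. The rack was outside those crops and I did not measure it again, but the arm never went low near it.
- **Disagreements:** The two cameras differed by about 3 mm on the shelf and deck, and single depth readings were off by about 6 mm. Neither affected the result.

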